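# Dry lay-up of a small paddle blank on two bar clamps

### The job

Lay up the paddle blank dry on the two bar clamps: all three sticks lie flat across both bars between the jaws and square to the bars, the long shaft stave midway between the jaws, the longer wing behind it (the side away from the robot) and the shorter wing in front of it (near the robot), spaced as you like, with the left ends of all three level and 40 mm to the left of the left bar's centre line. Then lay the two cauls on top of the sticks, one along each clamp, directly over its bar and centred between its jaws, so that each bridges all three sticks. Set every part down gently, never let one drop, and leave the glue bottle, the paint jar and the try square where they are.

Things in the scene. Friction and masses are not known exactly. Their poses are not given: they have to be found in the camera images.
- clamp_left: Left of two equal aluminium bar clamps fixed side by side. Origin: on the bench, on the bar's centre line, midway between its jaws; x along the bar away from the robot, y left, z up. Bar 22 mm wide, flat top 34 mm above the bench. Dark steel jaws, 32 mm wide, 66 mm high above the bench, inner faces at x = -115 (near) and +115 mm (far, with screw). Bar ends at x = -170, screw handle at +373 mm, 67 mm high.
- clamp_right: Right of the two bar clamps, of the same size, with its origin and axes laid in the same way as on the left one; nearly parallel to it, the bars' centre lines 110 to 125 mm apart. Parts are laid on the flat tops of the two bars, 34 mm above the bench.
- shaft_c (a point): Pale planed stick of rectangular section lying flat, 270 mm long, 30 mm wide, 24 mm thick, with a fine pencil line along and one across the middle of its top; the shaft stave: the longest and narrowest of the three pale sticks. This point is its centre, 12 mm above its underside; x runs along its length (either end may be taken as the front), z up. Loose, about 90 g.
- wing_long_c (a point): Pale planed stick of rectangular section lying flat, 225 mm long, 40 mm wide, 24 mm thick, with a fine pencil line along and one across the middle of its top; the longer of the two wings. This point is its centre, 12 mm above its underside; x runs along its length (either end may be taken as the front), z up. Loose, about 90 g.
- wing_short_c (a point): Pale planed stick of rectangular section lying flat, 180 mm long, 40 mm wide, 24 mm thick, with a fine pencil line along and one across the middle of its top; the shorter of the two wings. This point is its centre, 12 mm above its underside; x runs along its length (either end may be taken as the front), z up. Loose, about 80 g.
- caul_a_c (a point): Dark hardwood caul (pressing bar), one of two alike: 190 mm long, 28 mm wide, 30 mm high, flat below, with a full-height middle part 110 mm long and ends that taper down to 16 mm. This point is its centre, 15 mm above its underside; x runs along its length, z up. Loose, about 110 g. Either caul may go on either clamp.
- caul_b_c (a point): Dark hardwood caul (pressing bar), the other of two alike: 190 mm long, 28 mm wide, 30 mm high, flat below, with a full-height middle part 110 mm long and ends that taper down to 16 mm. This point is its centre, 15 mm above its underside; x runs along its length, z up. Loose, about 110 g. Either caul may go on either clamp.
- glue: White glue bottle with a red cap, 62 mm across, 170 mm tall, standing on the bench; origin at its foot. Not part of the job: leave it where it stands.
- paint: Brown-red closed paint jar with a black cap, 68 mm across, 70 mm tall, standing on the bench; origin at its foot. Not part of the job: leave it where it stands.
- square: Try square lying on the bench: wooden stock 115 x 26 x 18 mm along x, thin steel blade 150 mm long towards -y at its +x end; origin under the middle of the stock. Not part of the job: leave it where it stands.
Not all that is in view belongs to the job. Leave any purple look-alike of the part that bears wing_long_c alone.

How it is judged:
By the outcome, as a careful person would: the job done as asked, in the order asked, and still so for the second after the job is handed in, with the robot touching nothing.
It also fails if it takes over 120 s, if anything falls off the work surface, if the arm or the gripper's body presses on something with over 40 N, if the wrist force passes 120 N, or if a joint passes its speed limit or range.

### The arm

A 7-joint arm with a two-finger parallel gripper is mounted at the origin on the work surface. World frame = base frame: x ahead of the robot, y to its left, z up, the work surface at z = 0. Lengths are in m, angles in rad, forces in N, time in s.
With the tool pointing down it reaches from about 0.4 to 0.85 m from the base axis. Payload 4.5 kg.
Tool frame: the origin (TCP) lies at the centre of the arm's flange, where the gripper is bolted on; the fingertips stand 173 mm ahead of it and the grasp point (between the pads) lies 155 mm ahead of it; z points along the fingers, y is the line along which they close (so a half turn about z gives the same grasp; the last joint's range is limited). The gripper opens to 85 mm and grips with 20 to 120 N. Pads are 22 mm wide; open, the fingers measure 114 mm over their backs; the gripper's body (76 mm by 85 mm) begins 54 mm behind the grasp point. The pads swing forward as they close: fully open they stand 13 mm farther back than shut.
Start: joints at [1.274, 0.689, -0.195, 1.565, 0.157, 0.902, -0.215], TCP at [0.203, -0.591, 0.405] pointing down, gripper open.
Joint ranges: [-3.01, 3.01], [-0.46, 2.08], [-1.47, 1.51], [0.13, 2.56], [-1, 4.14], [0.04, 2.09], [-2.66, 2.66]. Speed limits (rad/s): [2.57, 2.57, 3.14, 3.14, 3.14, 3.14, 3.14].

### API

Orientations are given as a rotation vector (axis times angle).
In Python, from plant import manip, get_image, camera_info, models gives the robot as it stands. The module is installed in compiled form; this text tells all that it offers.
- The arm moves only by the tool move_arm, never from a script. Its arguments are lists of equal length, an entry for each row: "twist": the turn, a rotation vector about the tool's x, y, z in rad, a list of three; "slide": the shift along the tool's x, y, z in m, a list of three; "grip": the finger opening in m, from 0 to 0.0854. In form: {"twist": [[rx, ry, rz], ...], "slide": [[x, y, z], ...], "grip": [grip, ...]}. A call has exactly 5 rows; each row shifts and turns the commanded pose from where the row before left it, along the tool's axes as they then stand; what a row does not reach is not made up. A row lasts 1/8 s, in which the tool goes at most 62.5 mm and 10.7 degrees, less where a joint would pass 70% of its speed; a pose out of reach is approached as far as the arm can. A call is refused whole if a number of a shift passes 0.0625 or a number of a turn 0.188, either way. A call with a gripper value outside its range is refused whole. The fingers move at their own pace and stop on an object; the grip force is fixed at half the most. Time passes only in rows, so rows that do not move let the fingers close, or fill a call up. It gives the time, the measured TCP pose, the force, the opening and the grip force at its end, in the units of the state.
- manip.sense(): the state, without advancing time (a new reading comes with each control period).
- get_image(name): name is "scene" or "top" or "wrist"; returns (picture, depth): 400x640x3 uint8, red, green, blue; 400x640 float32, m along the optical axis (not along the pixel's ray), 0 where there is no reading.
- camera_info(name): a dict with "fov_y" (degrees; the focal length in pixels is half the picture's height over the tangent of half this angle, whatever the lens; pixels are square), "cx", "cy" (the principal point, pixels), "D" ([k1, k2, p1, p2, k3] as OpenCV has them; the pictures are not rectified), "rvec" (rotation vector, rad) and "tvec" (3), from world to camera coordinates, as OpenCV has them; the wrist camera has in their place "mount" (4x4, takes a point from camera to tool coordinates, whose origin is the TCP and whose axes are the flange's). Camera axes: x right, y down, z forward; pixel columns grow to the right and rows downward; lengths in m; the calibration is good to about 2 mm. A picture is of the moment at which its call begins: read the wrist's pose just before it. camera_info takes no time and is no camera call.
- manip.finish_job(): hands the job in; it is judged then, once.
Trained networks look in the newest picture that a camera, given by its name, has taken for a name from the list of things; names that differ only in an ending like _2 or _b are one class to them, and where a whole thing is asked for, a point or a joint stands for the part that bears it (a point fixed in the world has none). Each returns a list of dicts, best first, with "p" (0 to 1); they miss things now and then, are a little off and sometimes report something else, mostly with a low value. They report only what shows in the picture. A call takes as long as a camera call. They do not tell look-alikes from the thing itself.
- models.cut_out(camera, label): "region" (400x640 bool, what is visible of it) and "bbox" ([left, top, right, bottom] in pixels, round what is visible of it).
- models.landmark_of(camera, label): "position" ([column, row] in pixels: a listed point, or the origin of a listed thing).
The state is a dict: "t": time; "joint_positions": joint angles; "qvel": joint speeds; "joint_torque": joint torques, N m; "eef_pos": TCP position; "orientation": TCP orientation; "contact_force": force on the tool from outside, world axes, zero at the start; "ft_torque": the same for the moment, N m; "grip_width": finger opening in m; "finger_force": force on a finger pad.
Only numpy, scipy, OpenCV 4.12 (cv2) and the standard library are available. Lean on these libraries where they do the work, as an engineer would, in place of code of your own. Each camera call takes 0.05 s, during which the arm holds its last target. There are 200 camera calls.

## Working session

There is one attempt and no reset: what is moved stays moved. The work goes in short steps, Python scripts to look and compute and a tool call to move; the robot and the scene stay as the last step left them, time stands still between calls to the robot, and variables do not carry over. Pictures are saved under pics/ and viewed, at most 14 in all, crops included, and the job is handed in when it is done.

Besides the shell and the picture viewer there is one more tool, called by a JSON object that holds its "method" and its "body", one argument or row to a line. move_arm: Moves the arm, as the interface text tells. Its arguments: {"type":"object","properties":{"twist":{"type":"array","items":{"type":"array","items":{"type":"number"}}},"slide":{"type":"array","items":{"type":"array","items":{"type":"number"}}},"grip":{"type":"array","items":{"type":"number"}}},"required":["twist","slide","grip"]}

```bash
mkdir -p pics; cat > h.py <<'E'
import numpy as np, cv2
from plant import manip, get_image, camera_info, models
from scipy.spatial.transform import Rotation as R
def cam(n, s=None):
    c=camera_info(n); f=200/np.tan(np.radians(c["fov_y"])/2)
    K=np.array([[f,0,c["cx"]],[0,f,c["cy"]],[0,0,1]]); D=np.array(c["D"],float)
    if "mount" in c:
        s=s or manip.sense()
        T=np.eye(4);T[:3,:3]=R.from_rotvec(s["orientation"]).as_matrix();T[:3,3]=s["eef_pos"]
        T=T@np.array(c["mount"])
    else:
        M=np.eye(4);M[:3,:3]=R.from_rotvec(np.ravel(c["rvec"])).as_matrix();M[:3,3]=np.ravel(c["tvec"]);T=np.linalg.inv(M)
    return K,D,T
def to_plane(px,C,z):
    K,D,T=C
    u=cv2.undistortPoints(np.array(px,float).reshape(-1,1,2),K,D).reshape(-1,2)
    d=np.c_[u,np.ones(len(u))]@T[:3,:3].T; o=T[:3,3]
    return o+d*((z-o[2])/d[:,2])[:,None]
def to_px(P,C):
    K,D,T=C; M=np.linalg.inv(T)
    return cv2.projectPoints(np.array(P,float).reshape(-1,1,3),cv2.Rodrigues(M[:3,:3])[0],M[:3,3],K,D)[0].reshape(-1,2)
def cloud(depth,C):
    K,D,T=C; v,u=np.mgrid[:400,:640]
    n=cv2.undistortPoints(np.stack([u,v],-1).reshape(-1,1,2).astype(float),K,D).reshape(400,640,2)
    P=np.concatenate([n,np.ones((400,640,1))],-1)*depth[...,None]
    return P@T[:3,:3].T+T[:3,3]
def save(n,im): cv2.imwrite(f"pics/{n}.png",cv2.cvtColor(im,cv2.COLOR_RGB2BGR))
E
python3 - <<'E'
from h import *
s=manip.sense(); print(s)
for n in("top","scene"):
    im,d=get_image(n); save(n,im); np.save(n+"_d.npy",d); np.save(n+"_i.npy",im); C=cam(n); P=cloud(d,C); print(n,C[2][:3,3])
    for l in["clamp_left","clamp_right","shaft_c","wing_long_c","wing_short_c","caul_a_c","caul_b_c","glue","paint","square"]:
        for r in models.cut_out(n,l)[:4]:
            m=r["region"]; q=P[m&(d>0)]
            if r["p"]<.2 or len(q)<5: continue
            zt=np.percentile(q[:,2],80); q=q[abs(q[:,2]-zt)<.008]
            rc=cv2.minAreaRect((q[:,:2]*1000).astype(np.float32))
            print(l,round(r["p"],2),np.round(r["bbox"]),"z",round(zt,3),[np.round(x,1) for x in rc])
        if n=="top": print("  lm",l,[(round(r["p"],2),np.round(r["position"])) for r in models.landmark_of(n,l)[:3]])
E
```

```text
{'t': 0.0, 'joint_positions': array([ 1.27382198,  0.68999354, -0.19449854,  1.56639956,  0.15729945,
        0.90250088, -0.21511701]), 'qvel': array([-1.83797842e-03,  6.49177590e-04,  6.28004231e-05,  2.55708490e-04,
        3.03503681e-04, -2.04020499e-03, -1.88914443e-03]), 'joint_torque': array([ 2.37161967e-04, -5.39603627e+01, -1.26686431e+00, -1.58540046e+01,
        8.93893215e-03,  9.48071567e-03, -3.82123312e-05]), 'eef_pos': array([ 0.20283759, -0.59079976,  0.40386259]), 'orientation': array([-3.09688024e+00, -5.17004469e-01,  7.24334321e-04]), 'contact_force': array([ 0.77730807, -0.63781793,  0.41452116]), 'ft_torque': array([ 0.02814082,  0.00643453, -0.02410375]), 'finger_force': 0.0, 'grip_width': 0.08538648221255275}
top [ 0.39630553 -0.02873146  1.40889523]
clamp_left 0.61 [262.  22. 298. 220.] z 0.064 [array([682.4, 110.6]), array([526.5,  32. ]), np.float64(6.8)]
  lm clamp_left [(0.69, array([280., 157.])), (0.2, array([242.,  96.]))]
clamp_right 0.61 [311.  18. 337. 216.] z 0.064 [array([694.8, -11.2]), array([523.7,  30.7]), np.float64(5.6)]
  lm clamp_right
[... 2302 characters left out ...]
.2, -370.1]), array([178.3,  42.5]), np.float64(3.6)]
wing_short_c 0.75 [256. 270. 311. 311.] z 0.025 [array([ 529.4, -370.2]), array([177.9,  42.2]), np.float64(3.4)]
caul_a_c 0.63 [265. 240. 328. 272.] z 0.03 [array([ 493.2, -266.3]), array([168.9,  32.3]), np.float64(9.2)]
caul_b_c 0.86 [369. 134. 418. 151.] z 0.03 [array([491.1, 415.1]), array([168.4,  32.2]), np.float64(1.3)]
glue 0.84 [364. 246. 392. 293.] z 0.128 [array([ 741.3, -205.4]), array([42.1, 33.8]), np.float64(18.5)]
paint 0.61 [422. 177. 448. 206.] z 0.07 [array([748.7, 211.3]), array([61.1, 58.9]), np.float64(78.4)]
square 0.89 [211. 310. 276. 386.] z 0.017 [array([ 525. , -574.4]), array([165.9, 116.3]), np.float64(73.3)]
```

View pics/top.png

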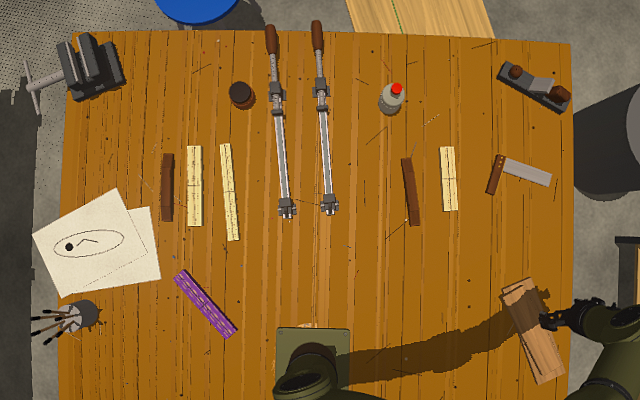

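View pics/scene.png

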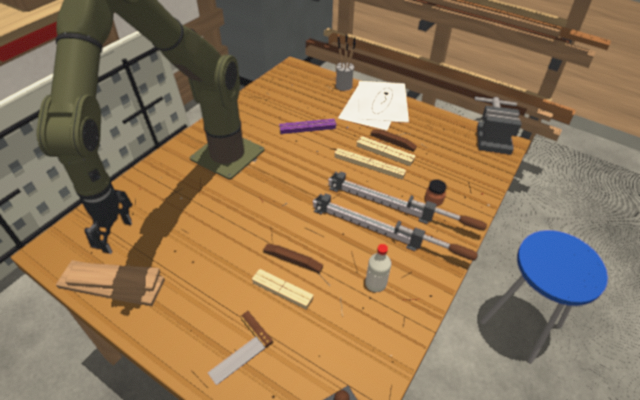

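```bash
cat >> h.py <<'E'
def go(x,y,z,yaw,s=None):
    "slide in present tool axes and turn to reach TCP target, tool down, tool x axis at yaw (deg)"
    s=s or manip.sense(); A=R.from_rotvec(s["orientation"])
    c,n=np.cos(np.radians(yaw)),np.sin(np.radians(yaw))
    B=R.from_matrix(np.array([[c,n,0],[n,-c,0],[0,0,-1]]))
    sl=A.inv().apply(np.array([x,y,z])-s["eef_pos"]); tw=(A.inv()*B).as_rotvec()
    m=A.as_matrix()
    print("t %.2f pos %s yaw %.2f q7 %.2f F %s grip %.4f/%.0f"%(s["t"],np.round(s["eef_pos"],4),np.degrees(np.arctan2(m[1,0],m[0,0])),s["joint_positions"][6],np.round(s["contact_force"],1),s["grip_width"],s["finger_force"]))
    print("  slide",np.round(sl,4),"rows",round(np.abs(sl).max()/.06,1),"twist",np.round(tw,4),"rows",round(np.abs(tw).max()/.185,1))
E
python3 - <<'E'
from h import *
print(np.round(camera_info("wrist")["mount"],3),camera_info("wrist")["fov_y"])
d=np.load("top_d.npy");P=cloud(d,cam("top"));im=np.load("top_i.npy")
def box(x,y,z): return (abs(P[...,0]-x)<.3)&(abs(P[...,1]-y)<.07)
for lab,(ox,oy,a) in dict(L=(.5816,.0986,6.8),R=(.5938,-.0211,5.6)).items():
    c,s=np.cos(np.radians(a)),np.sin(np.radians(a))
    dx,dy=P[...,0]-ox,P[...,1]-oy; X,Y=dx*c+dy*s,-dx*s+dy*c
    m=(abs(Y)<.025)&(P[...,2]>.03)&(d>0)
    for lo,hi in((-.17,-.12),(-.1,.1),(.12,.2),(.25,.38)):
        k=m&(X>lo)&(X<hi); print(lab,lo,k.sum(),np.round(np.median(Y[k])*1000,1),np.round([P[k][:,2].max(),np.median(P[k][:,2])],3))
    h=m&(P[...,2]>.05); x=np.sort(X[h]); print(np.round(x[[0,-1]]*1000), np.histogram(x,np.arange(-.17,.2,.01))[0])
    k=m&(X>-.1)&(X<.1); print("fit",np.polyfit(X[k],Y[k],1))
go(.58,.04,.48,96)
E
```

```text
[[-0.001 -0.952 -0.306  0.08 ]
 [ 1.    -0.001  0.     0.   ]
 [-0.    -0.306  0.952  0.03 ]
 [ 0.     0.     0.     1.   ]] 67.25925616115671
L -0.17 208 -0.6 [0.072 0.063]
L -0.1 545 0.5 [0.043 0.035]
L 0.12 269 -1.4 [0.074 0.062]
L 0.25 378 -0.9 [0.077 0.062]
[-552.  366.] [ 5 14 26 45 44  0  0  0  0  0  0  0  0  0  0  0  0  0  0  0  0  0  0  0
  0  0  0 15 48 15 22 18 18 38 42 39]
fit [0.0032022 0.0005046]
R -0.17 197 -0.6 [0.072 0.063]
R -0.1 549 -0.9 [0.043 0.035]
R 0.12 270 -0.5 [0.073 0.063]
R 0.25 382 -0.1 [0.072 0.062]
[-602.  367.] [ 5 11 20 45 46  4  0  0  0  0  0  0  0  0  0  0  0  0  0  0  0  0  0  0
  0  0  0  7 50 19 19 21 20 40 41 39]
fit [ 0.00266685 -0.00082249]
t 1.60 pos [ 0.203  -0.5911  0.4047] yaw 18.96 q7 -0.22 F [-0.1  0.6 -0.3] grip 0.0855/0
  slide [ 0.5615 -0.4744 -0.0753] rows 9.4 twist [ 1.0000e-04  1.0000e-04 -1.3447e+00] rows 7.3
```

{"method": "move_arm", "body": {
  "twist": [
    [0, 0, 0],
    [0, 0, 0],
    [0, 0, 0],
    [0, 0, 0],
    [0, 0, 0]
  ],
  "slide": [
    [0.056, -0.047, -0.0075],
    [0.056, -0.047, -0.0075],
    [0.056, -0.047, -0.0075],
    [0.056, -0.047, -0.0075],
    [0.056, -0.047, -0.0075]
  ],
  "grip": [0.085, 0.085, 0.085, 0.085, 0.085]
}}

```text
t: 2.22
eef_pos: [0.3642, -0.323, 0.4371]
orientation: [3.098, 0.517, 0.001]
contact_force: [1.5, 0.6, -0.8]
grip_width: 0.0849
finger_force: 0.0
```

{"method": "move_arm", "body": {
  "twist": [
    [0, 0, 0],
    [0, 0, 0],
    [0, 0, 0],
    [0, 0, 0],
    [0, 0, 0]
  ],
  "slide": [
    [0.056, -0.047, -0.0075],
    [0.056, -0.047, -0.0075],
    [0.056, -0.047, -0.0075],
    [0.056, -0.047, -0.0075],
    [0.056, -0.047, -0.0075]
  ],
  "grip": [0.085, 0.085, 0.085, 0.085, 0.085]
}}

```text
t: 2.85
eef_pos: [0.5245, -0.0566, 0.469]
orientation: [3.098, 0.517, 0.001]
contact_force: [1.0, -0.3, 0.2]
grip_width: 0.0849
finger_force: 0.0
```

{"method": "move_arm", "body": {
  "twist": [
    [0, 0, 0],
    [0, 0, 0],
    [0, 0, 0],
    [0, 0, 0],
    [0, 0, 0]
  ],
  "slide": [
    [0, 0, 0],
    [0, 0, 0],
    [0, 0, 0],
    [0, 0, 0],
    [0, 0, 0]
  ],
  "grip": [0.085, 0.085, 0.085, 0.085, 0.085]
}}

```text
t: 3.48
eef_pos: [0.5234, -0.0592, 0.4685]
orientation: [3.099, 0.515, -0.0]
contact_force: [0.6, -0.2, 0.7]
grip_width: 0.0849
finger_force: 0.0
```

```bash
python3 - <<'E'
from h import *
go(.58,.04,.48,187)
s=manip.sense();im,d=get_image("wrist");save("w1",im);np.savez("w1.npz",im=im,d=d);C=cam("wrist",s)
import pickle;pickle.dump(C,open("w1.pkl","wb"))
P=cloud(d,C)
for lab,(ox,oy,a) in dict(L=(.5816,.0986,6.8),R=(.5938,-.0211,5.6)).items():
    c,sn=np.cos(np.radians(a)),np.sin(np.radians(a))
    dx,dy=P[...,0]-ox,P[...,1]-oy; X,Y=dx*c+dy*sn,-dx*sn+dy*c
    m=(abs(Y)<.022)&(d>0)
    b=m&(P[...,2]>.03)&(P[...,2]<.039)&(X>-.1)&(X<.09)&(abs(Y)<.0145); print(lab,"bar",b.sum(),"z",np.median(P[b][:,2]),"fit",np.polyfit(X[b],Y[b],1), "ends",np.percentile(Y[b],[1,99]))
    h=m&(P[...,2]>.058)&(P[...,2]<.072)
    n=X[h&(X<0)&(X>-.16)];f=X[h&(X>0)&(X<.13)]; print(" near inner",np.percentile(n,[95,98,99.5]),"far inner",np.percentile(f,[.5,2,5]),len(n),len(f))
E
```

```text
t 3.48 pos [ 0.5234 -0.0592  0.4685] yaw 18.87 q7 -1.34 F [ 0.6 -0.2  0.7] grip 0.0849/0
  slide [ 0.0857 -0.0755 -0.0115] rows 1.4 twist [-1.0000e-04  3.0000e-04 -2.9344e+00] rows 15.9
L bar 2738 z 0.034529156637237435 fit [-0.0029349  -0.00164775] ends [-0.01198723  0.0097911 ]Traceback (most recent call last):
  File "<stdin>", line 12, in <module>
    return _quantile_unchecked(
        a, q, axis, out, overwrite_input, method, keepdims, weights)
    return _ureduce(a,
                    func=_quantile_ureduce_func,
    ...<5 lines>...
                    overwrite_input=overwrite_input,
                    method=method)
    r = func(a, **kwargs)
    result = _quantile(arr,
                       quantiles=q,
    ...<2 lines>...
                       out=out,
                       weights=wgt)
    slices_having_nans = np.isnan(arr[-1, ...])
                                  ~~~^^^^^^^^^
IndexError: index -1 is out of bounds for axis 0 with size 0
```

View pics/w1.png

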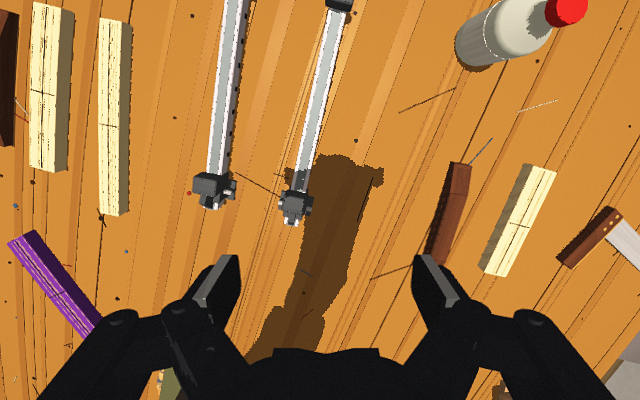

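```bash
cat >> h.py <<'E'
def rect_at(P,d,x,y,z0,z1,r=.2,verbose=True):
    "long flat part near x,y with top between z0,z1: centre mm, sides, long-axis angle deg"
    m=((d>0)&(P[...,2]>z0)&(P[...,2]<z1)&(np.hypot(P[...,0]-x,P[...,1]-y)<r)).astype(np.uint8)
    n,l,st,ce=cv2.connectedComponentsWithStats(m,connectivity=4)
    best=max(range(1,n),key=lambda i:((l==i)&(np.hypot(P[...,0]-x,P[...,1]-y)<.03)).sum())
    q=P[l==best][:,:2]*1000
    (c,(w,h),a)=cv2.minAreaRect(q.astype(np.float32))
    if w<h: w,h,a=h,w,a-90
    print("rect",np.round(c,1),round(w,1),round(h,1),"ang",round(a,2),"z",round(float(np.median(P[l==best][:,2])),4),len(q)); return c,w,h,a
E
python3 - <<'E'
from h import *
import pickle
z=np.load("w1.npz");d=z["d"];P=cloud(d,pickle.load(open("w1.pkl","rb")))
for x,y,h in((.529,-.368,.024),(.490,-.263,.030),(.477,.242,.024),(.493,.341,.024)): rect_at(P,d,x,y,h-.007,h+.006)
for lab,(ox,oy,a) in dict(L=(.5816,.0986,6.8),R=(.5938,-.0211,5.6)).items():
    c,sn=np.cos(np.radians(a)),np.sin(np.radians(a))
    dx,dy=P[...,0]-ox,P[...,1]-oy; X,Y=dx*c+dy*sn,-dx*sn+dy*c
    m=(abs(Y)<.022)&(d>0)
    for lo,hi in((-.1,-.05),(-.05,0),(0,.05),(.05,.09)):
        b=m&(P[...,2]>.030)&(P[...,2]<.039)&(X>lo)&(X<hi); print(lab,b.sum(),"z",np.median(P[b][:,2]),"Y",np.percentile(Y[b],[2,50,98])*1000)
    h=m&(P[...,2]>.058)&(P[...,2]<.072)
    n=X[h&(X<0)&(X>-.16)]; print(" near inner",np.percentile(n,[95,98,99.5]),len(n))
    f=X[h&(X>0)&(X<.13)]
    if len(f): print(" far",np.percentile(f,[.5,2,5]))
go(.529,-.369,.30,4)
E
```

```text
rect [ 529.5 -368.3] 180.4 42.6 ang 4.32 z 0.0243 3053
rect [ 495.4 -261.3] 136.7 29.4 ang 9.03 z 0.0299 1587
rect [478.9 242. ] 269.6 33.2 ang 7.12 z 0.0242 4647
rect [494.1 339.9] 225.9 43.2 ang 2.63 z 0.0242 5081
L 636 z 0.034401600394952325 Y [-11.73358786  -1.47279312   9.70595189]
L 680 z 0.03457630286834923 Y [-11.64410942  -1.86440533   9.2212165 ]
L 768 z 0.03454546417419985 Y [-12.02601655  -1.83094426   9.5077072 ]
L 654 z 0.034589434511501066 Y [-11.88201005  -1.90904701   9.05940973]
 near inner [-0.11977781 -0.11944218 -0.1192131 ] 563
R 588 z 0.034500534090433244 Y [-12.52730839  -2.09172049   8.47735218]
R 655 z 0.034482605692791324 Y [-12.53802772  -1.97555205   8.56625291]
R 725 z 0.03464654826806329 Y [-12.55845183  -1.94524299   8.58224593]
R 634 z 0.03471310103201258 Y [-12.79674538  -2.11940508   8.59441616]
 near inner [-0.11827324 -0.11802623 -0.11784798] 505
 far [0.11137069 0.11140345 0.11152157]
t 3.52 pos [ 0.5234 -0.059   0.4685] yaw 18.89 q7 -1.34 F [-0.6 -0.4  0.5] grip 0.0851/0
  slide [-0.0951  0.2951  0.1685] rows 4.9 twist [2.000e-04 1.000e-04 2.599e-01] rows 1.4
```

{"method": "move_arm", "body": {
  "twist": [
    [0, 0, 0],
    [0, 0, 0],
    [0, 0, 0],
    [0, 0, 0],
    [0, 0, 0]
  ],
  "slide": [
    [-0.019, 0.059, 0.0337],
    [-0.019, 0.059, 0.0337],
    [-0.019, 0.059, 0.0337],
    [-0.019, 0.059, 0.0337],
    [-0.019, 0.059, 0.0337]
  ],
  "grip": [0.085, 0.085, 0.085, 0.085, 0.085]
}}

```text
t: 4.15
eef_pos: [0.5288, -0.3348, 0.3183]
orientation: [3.099, 0.517, 0.001]
contact_force: [1.6, 0.6, 0.5]
grip_width: 0.0854
finger_force: 0.0
```

{"method": "move_arm", "body": {
  "twist": [
    [0, 0, 0.127],
    [0, 0, 0.127],
    [0, 0, 0],
    [0, 0, 0],
    [0, 0, 0]
  ],
  "slide": [
    [0, 0, 0],
    [0, 0, 0],
    [0, 0, 0],
    [0, 0, 0],
    [0, 0, 0]
  ],
  "grip": [0.085, 0.085, 0.085, 0.085, 0.085]
}}

```text
t: 4.78
eef_pos: [0.5289, -0.3329, 0.3194]
orientation: [3.139, 0.123, 0.0]
contact_force: [0.2, 0.7, 0.9]
grip_width: 0.0849
finger_force: 0.0
```

```bash
python3 - <<'E'
from h import *
s=manip.sense();im,d=get_image("wrist");P=cloud(d,cam("wrist",s));save("w2",im)
c,w,h,a=rect_at(P,d,.529,-.368,.018,.03); rect_at(P,d,.493,-.263,.023,.036)
go(c[0]/1e3,c[1]/1e3,.174,a)
E
```

```text
rect [ 529.6 -368.8] 179.5 40.4 ang 4.27 z 0.0244 8140
rect [ 492.5 -262.6] 143.7 28.1 ang 8.74 z 0.0299 4028
t 4.83 pos [ 0.5289 -0.3329  0.3194] yaw 4.46 q7 -1.11 F [ 0.7 -0.6 -0.4] grip 0.0851/0
  slide [-0.0021  0.0359  0.1454] rows 2.4 twist [ 0.0001 -0.0003  0.0032] rows 0.0
```

View pics/w2.png

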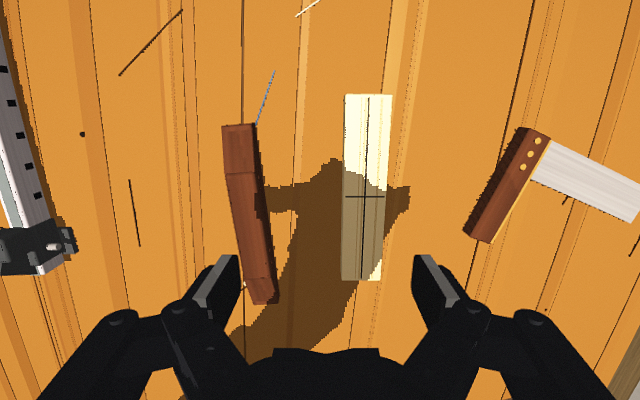

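{"method": "move_arm", "body": {
  "twist": [
    [0, 0, 0.003],
    [0, 0, 0],
    [0, 0, 0],
    [0, 0, 0],
    [0, 0, 0]
  ],
  "slide": [
    [-0.002, 0.036, 0.02],
    [0, 0, 0.04],
    [0, 0, 0.04],
    [0, 0, 0.03],
    [0, 0, 0.0155]
  ],
  "grip": [0.085, 0.085, 0.085, 0.085, 0.085]
}}

```text
t: 5.45
eef_pos: [0.5292, -0.3686, 0.1721]
orientation: [-3.138, -0.117, 0.003]
contact_force: [-0.1, 0.3, 0.4]
grip_width: 0.0851
finger_force: 0.0
```

{"method": "move_arm", "body": {
  "twist": [
    [0, 0, 0],
    [0, 0, 0],
    [0, 0, 0],
    [0, 0, 0],
    [0, 0, 0]
  ],
  "slide": [
    [0, 0, 0],
    [0, 0, 0],
    [0, 0, 0],
    [0, 0, 0],
    [0, 0, 0]
  ],
  "grip": [0.085, 0.06, 0.03, 0.03, 0.03]
}}

```text
t: 6.08
eef_pos: [0.5302, -0.3694, 0.1752]
orientation: [3.138, 0.116, 0.003]
contact_force: [-1.1, 0.4, 6.9]
grip_width: 0.039
finger_force: 63.2
```

```bash
python3 - <<'E'
from h import *
go(.5295,-.3688,.174,4.27)
E
```

```text
t 6.08 pos [ 0.5302 -0.3694  0.1752] yaw 4.23 q7 -1.09 F [-1.1  0.4  6.9] grip 0.0390/63
  slide [-0.0007 -0.0006  0.0012] rows 0.0 twist [ 0.0016 -0.002  -0.0008] rows 0.0
```

{"method": "move_arm", "body": {
  "twist": [
    [0, 0, 0],
    [0, 0, 0],
    [0, 0, 0],
    [0, 0, 0],
    [0, 0, 0]
  ],
  "slide": [
    [0, 0, -0.03],
    [0, 0, -0.05],
    [0.002, -0.03, -0.04],
    [0.002, -0.05, 0],
    [0.002, -0.05, 0]
  ],
  "grip": [0.03, 0.03, 0.03, 0.03, 0.03]
}}

```text
t: 6.7
eef_pos: [0.5259, -0.2377, 0.2946]
orientation: [3.139, 0.114, 0.003]
contact_force: [0.6, 0.7, -1.5]
grip_width: 0.0388
finger_force: 62.3
```

{"method": "move_arm", "body": {
  "twist": [
    [0, 0, 0],
    [0, 0, 0],
    [0, 0, 0],
    [0, 0, 0],
    [0, 0, 0]
  ],
  "slide": [
    [0.002, -0.05, 0],
    [0.002, -0.05, 0],
    [0.002, -0.05, 0],
    [0.002, -0.05, 0],
    [0.002, -0.05, 0]
  ],
  "grip": [0.03, 0.03, 0.03, 0.03, 0.03]
}}

```text
t: 7.32
eef_pos: [0.5174, 0.0128, 0.2939]
orientation: [-3.139, -0.116, -0.001]
contact_force: [1.2, -0.2, -1.1]
grip_width: 0.0389
finger_force: 62.3
```

{"method": "move_arm", "body": {
  "twist": [
    [0, 0, -0.178],
    [0, 0, -0.178],
    [0, 0, -0.178],
    [0, 0, -0.178],
    [0, 0, -0.178]
  ],
  "slide": [
    [0, 0, 0],
    [0, 0, 0],
    [0, 0, 0],
    [0, 0, 0],
    [0, 0, 0]
  ],
  "grip": [0.03, 0.03, 0.03, 0.03, 0.03]
}}

```text
t: 7.95
eef_pos: [0.5175, 0.0111, 0.2938]
orientation: [2.779, 1.464, -0.0]
contact_force: [-0.3, 0.3, -0.2]
grip_width: 0.0386
finger_force: 62.2
```

{"method": "move_arm", "body": {
  "twist": [
    [0, 0, -0.178],
    [0, 0, -0.178],
    [0, 0, -0.178],
    [0, 0, -0.178],
    [0, 0, 0]
  ],
  "slide": [
    [0, 0, 0],
    [0, 0, 0],
    [0, 0, 0],
    [0, 0, 0],
    [0, 0, 0]
  ],
  "grip": [0.03, 0.03, 0.03, 0.03, 0.03]
}}

```text
t: 8.57
eef_pos: [0.5175, 0.0109, 0.2937]
orientation: [-2.104, -2.332, -0.0]
contact_force: [0.0, 0.3, -1.7]
grip_width: 0.0388
finger_force: 62.2
```

```bash
python3 - <<'E'
from h import *
go(.5183,.0403,.25,96.15)
s=manip.sense();im,d=get_image("wrist");C=cam("wrist",s);P=cloud(d,C);save("w3",im)
import pickle;pickle.dump((im,d,C),open("w3.pkl","wb"))
E
```

```text
t 8.57 pos [0.5175 0.0109 0.2937] yaw 95.89 q7 -0.59 F [ 0.   0.3 -1.7] grip 0.0388/62
  slide [0.0292 0.0038 0.0437] rows 0.7 twist [-0.0001 -0.0003 -0.0045] rows 0.0
```

View pics/w3.png

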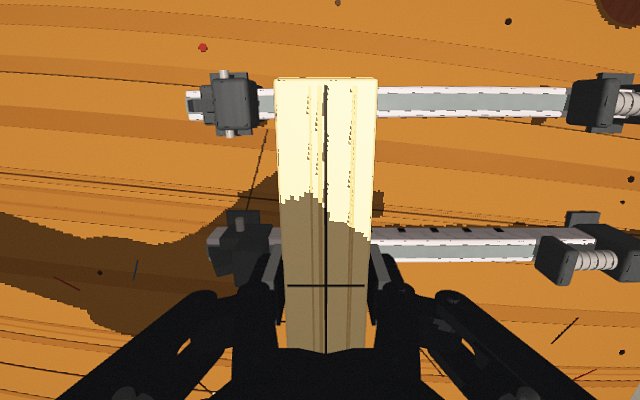

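```bash
python3 - <<'E'
from h import *
import pickle
im,d,C=pickle.load(open("w3.pkl","rb"));P=cloud(d,C)
for lab,(ox,oy,a) in dict(L=(.5776,.0969,6.7),R=(.5906,-.0234,5.6)).items():
    c,sn=np.cos(np.radians(a)),np.sin(np.radians(a))
    dx,dy=P[...,0]-ox,P[...,1]-oy; X,Y=dx*c+dy*sn,-dx*sn+dy*c
    m=(abs(Y)<.018)&(d>0)
    for lo,hi in((-.02,.03),(.03,.07),(.07,.1)):
        b=m&(P[...,2]>.030)&(P[...,2]<.039)&(X>lo)&(X<hi); print(lab,b.sum(),"z",np.median(P[b][:,2]),"Y",np.percentile(Y[b],[3,50,97])*1000)
    h=m&(P[...,2]>.045)&(P[...,2]<.07)
    n=X[h&(X<-.1)&(X>-.16)];f=X[h&(X>.1)&(X<.13)]
    if len(n): print(" near inner",np.percentile(n,[95,98,99.5]),len(n))
    if len(f): print(" far",np.percentile(f,[.5,2,5]),len(f))
E
```

```text
L 2096 z 0.03472327640953586 Y [-9.92950542  0.7171176  10.58217407]
L 1610 z 0.03475853369055926 Y [-10.04607161   0.71089552  10.64840695]
L 1169 z 0.03479456941413453 Y [-9.97238967  0.84773062 10.86601415]
 near inner [-0.11535052 -0.11521628 -0.11506562] 2492
 far [0.11287189 0.1132497  0.11356523] 1844
R 1305 z 0.03465407309708224 Y [-9.5166267   2.43466796 10.64674937]
R 1118 z 0.03468262546038829 Y [-9.71921061  1.89991587 11.19564702]
R 805 z 0.03480901149866597 Y [-9.62636367  1.82199582 10.99702689]
 near inner [-0.1167873  -0.11522982 -0.11494757] 1542
 far [0.11379453 0.11408701 0.11444492] 1273
```

{"method": "move_arm", "body": {
  "twist": [
    [0, 0, -0.0045],
    [0, 0, 0],
    [0, 0, 0],
    [0, 0, 0],
    [0, 0, 0]
  ],
  "slide": [
    [0.0294, 0.0035, 0.02],
    [0, 0, 0.03],
    [0, 0, 0.02],
    [0, 0, 0.01],
    [0, 0, 0]
  ],
  "grip": [0.03, 0.03, 0.03, 0.03, 0.03]
}}

```text
t: 9.25
eef_pos: [0.5179, 0.0409, 0.2134]
orientation: [-2.098, -2.339, 0.001]
contact_force: [-0.4, -0.3, -0.9]
grip_width: 0.0387
finger_force: 62.2
```

```bash
python3 - <<'E'
from h import *
go(.518,.0405,.209,96.15)
s=manip.sense();im,d=get_image("wrist");P=cloud(d,cam("wrist",s))
m=(d>0)&(d<.25)
rect_at(P,d,.51,.09,s["eef_pos"][2]-.16,s["eef_pos"][2]-.14)
E
```

```text
t 9.25 pos [0.5179 0.0409 0.2134] yaw 96.22 q7 -0.74 F [-0.4 -0.3 -0.9] grip 0.0387/62
  slide [-0.0004  0.      0.0044] rows 0.1 twist [-0.0006  0.0005  0.0012] rows 0.0
rect [513.7  63.8] 132.5 65.8 ang -74.02 z 0.0628 26533
```

{"method": "move_arm", "body": {
  "twist": [
    [0, 0, 0],
    [0, 0, 0],
    [0, 0, 0],
    [0, 0, 0],
    [0, 0, 0]
  ],
  "slide": [
    [0, 0, 0.002],
    [0, 0, 0.001],
    [0, 0, 0.001],
    [0, 0, 0.0005],
    [0, 0, 0]
  ],
  "grip": [0.03, 0.03, 0.03, 0.03, 0.03]
}}

```text
t: 9.93
eef_pos: [0.518, 0.0408, 0.2092]
orientation: [2.097, 2.34, 0.0]
contact_force: [-0.6, -0.4, -2.3]
grip_width: 0.039
finger_force: 62.2
```

{"method": "move_arm", "body": {
  "twist": [
    [0, 0, 0],
    [0, 0, 0],
    [0, 0, 0],
    [0, 0, 0],
    [0, 0, 0]
  ],
  "slide": [
    [0, 0, 0.0005],
    [0, 0, 0.0005],
    [0, 0, 0],
    [0, 0, 0],
    [0, 0, 0]
  ],
  "grip": [0.03, 0.03, 0.03, 0.03, 0.03]
}}

```text
t: 10.55
eef_pos: [0.5179, 0.0408, 0.2091]
orientation: [2.096, 2.339, 0.0]
contact_force: [-2.0, -1.7, 8.1]
grip_width: 0.039
finger_force: 63.6
```

{"method": "move_arm", "body": {
  "twist": [
    [0, 0, 0],
    [0, 0, 0],
    [0, 0, 0],
    [0, 0, 0],
    [0, 0, 0]
  ],
  "slide": [
    [0, 0, 0],
    [0, 0, 0],
    [0, 0, -0.02],
    [0, 0, -0.04],
    [0, 0, -0.05]
  ],
  "grip": [0.045, 0.058, 0.058, 0.058, 0.085]
}}

```text
t: 11.18
eef_pos: [0.5177, 0.0407, 0.3185]
orientation: [-2.095, -2.339, 0.003]
contact_force: [0.6, 0.2, -0.1]
grip_width: 0.0739
finger_force: 0.0
```

```bash
cat >> h.py <<'E'
def frames(P,d,Ls=(.5771,.0971),a=6.15):
    c,s=np.cos(np.radians(a)),np.sin(np.radians(a)); dx,dy=P[...,0]-Ls[0],P[...,1]-Ls[1]
    return dx*c+dy*s,-dx*s+dy*c   # along bars from mid jaws, left of left centre line
def chk(P,d,t,hw,z=.058):
    X,Y=frames(P,d); m=(d>0)&(abs(X-t)<hw+.02)&(P[...,2]>z-.006)&(P[...,2]<z+.006)&(Y<.08)&(Y>-.25)
    q=np.c_[X[m],Y[m]]*1000; k=np.percentile
    r=cv2.minAreaRect(q.astype(np.float32)); print("t",t,"n",m.sum(),"X",k(q[:,0],[1,50,99]).round(1),"Y",k(q[:,1],[.3,99.7]).round(1),"z",np.median(P[m][:,2]).round(4),r)
    e=q[(q[:,1]>5)&(q[:,1]<30)]; f=q[(q[:,1]<-40)]
    for g in(e,f):
        if len(g): print("   mid",((k(g[:,0],2)+k(g[:,0],98))/2).round(2),"at Y",g[:,1].mean().round(0))
E
python3 - <<'E'
from h import *
go(.479,.242,.30,187.1)
s=manip.sense();im,d=get_image("wrist");P=cloud(d,cam("wrist",s));save("w4",im)
chk(P,d,-.065,.02)
E
```

```text
t 11.18 pos [0.5177 0.0407 0.3185] yaw 96.29 q7 -0.61 F [ 0.6  0.2 -0.1] grip 0.0739/0
  slide [ 0.2043 -0.0163  0.0186] rows 3.4 twist [-0.002  -0.0019 -1.585 ] rows 8.6
t -0.065 n 10394 X [-83.1 -63.4 -44. ] Y [-140.    37.7] z 0.0585 ((-63.48501205444336, -51.807373046875), (40.212493896484375, 179.2152557373047), 0.13378357887268066)
   mid -63.71 at Y 18.0
   mid -63.4 at Y -87.0
```

View pics/w4.png

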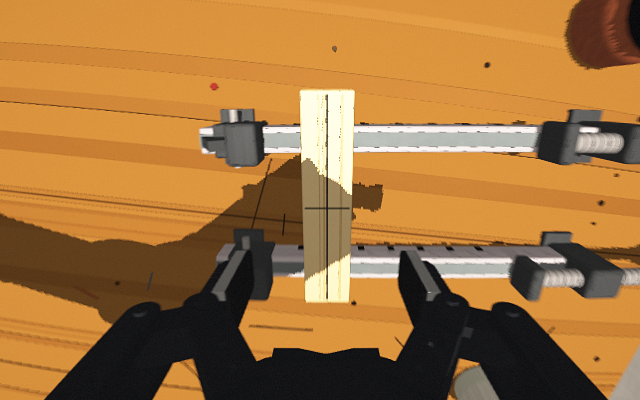

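{"method": "move_arm", "body": {
  "twist": [
    [0, 0, 0],
    [0, 0, 0],
    [0, 0, 0],
    [0, 0, 0],
    [0, 0, -0.18]
  ],
  "slide": [
    [0.052, -0.004, 0.0045],
    [0.052, -0.004, 0.0045],
    [0.052, -0.004, 0.0045],
    [0.049, -0.004, 0.0045],
    [0, 0, 0]
  ],
  "grip": [0.085, 0.085, 0.085, 0.085, 0.085]
}}

```text
t: 11.85
eef_pos: [0.4777, 0.2488, 0.3002]
orientation: [-1.859, -2.529, -0.006]
contact_force: [-0.5, -1.0, -0.2]
grip_width: 0.085
finger_force: 0.0
```

{"method": "move_arm", "body": {
  "twist": [
    [0, 0, -0.176],
    [0, 0, -0.176],
    [0, 0, -0.176],
    [0, 0, -0.176],
    [0, 0, -0.176]
  ],
  "slide": [
    [0, 0, 0],
    [0, 0, 0],
    [0, 0, 0],
    [0, 0, 0],
    [0, 0, 0]
  ],
  "grip": [0.085, 0.085, 0.085, 0.085, 0.085]
}}

```text
t: 12.48
eef_pos: [0.4797, 0.2427, 0.2998]
orientation: [-0.617, -3.08, 0.001]
contact_force: [0.6, 0.9, 1.4]
grip_width: 0.085
finger_force: 0.0
```

{"method": "move_arm", "body": {
  "twist": [
    [0, 0, -0.176],
    [0, 0, -0.176],
    [0, 0, -0.173],
    [0, 0, 0],
    [0, 0, 0]
  ],
  "slide": [
    [0, 0, 0],
    [0, 0, 0],
    [0, 0, 0],
    [0, 0, 0],
    [0, 0, 0]
  ],
  "grip": [0.085, 0.085, 0.085, 0.085, 0.085]
}}

```text
t: 13.1
eef_pos: [0.4797, 0.2427, 0.3]
orientation: [0.19, -3.136, 0.0]
contact_force: [-0.6, -0.2, 0.3]
grip_width: 0.0849
finger_force: 0.0
```

```bash
python3 - <<'E'
from h import *
s=manip.sense();im,d=get_image("wrist");P=cloud(d,cam("wrist",s));save("w5",im)
c,w,h,a=rect_at(P,d,.479,.242,.018,.03,.25); rect_at(P,d,.494,.34,.018,.03,.25)
go(c[0]/1e3,c[1]/1e3,.178,a+180)
E
```

```text
rect [478.2 242.2] 270.7 30.5 ang 6.93 z 0.0245 10922
rect [493.2 340. ] 225.1 41.0 ang 2.59 z 0.0245 9328
t 13.15 pos [0.4797 0.2428 0.3001] yaw -173.04 q7 0.28 F [-0.1 -0.6 -0.3] grip 0.0852/0
  slide [ 0.0016 -0.0004  0.1221] rows 2.0 twist [-0.0003 -0.      0.0005] rows 0.0
```

{"method": "move_arm", "body": {
  "twist": [
    [0, 0, 0],
    [0, 0, 0],
    [0, 0, 0],
    [0, 0, 0],
    [0, 0, 0]
  ],
  "slide": [
    [0.0016, -0.0004, 0.04],
    [0, 0, 0.04],
    [0, 0, 0.03],
    [0, 0, 0.012],
    [0, 0, 0]
  ],
  "grip": [0.085, 0.085, 0.085, 0.085, 0.085]
}}

```text
t: 13.78
eef_pos: [0.4781, 0.2424, 0.1781]
orientation: [0.194, -3.135, 0.001]
contact_force: [-0.3, -1.0, 0.7]
grip_width: 0.0852
finger_force: 0.0
```

{"method": "move_arm", "body": {
  "twist": [
    [0, 0, 0],
    [0, 0, 0],
    [0, 0, 0],
    [0, 0, 0],
    [0, 0, 0]
  ],
  "slide": [
    [0, 0, 0],
    [0, 0, 0],
    [0, 0, 0],
    [0, 0, 0],
    [0, 0, 0]
  ],
  "grip": [0.06, 0.04, 0.02, 0.02, 0.02]
}}

```text
t: 14.4
eef_pos: [0.4783, 0.2424, 0.1791]
orientation: [-0.194, 3.134, 0.001]
contact_force: [-0.5, -0.8, 6.3]
grip_width: 0.0288
finger_force: 61.1
```

```bash
python3 - <<'E'
from h import *
go(.4782,.2422,.178,186.93)
E
```

```text
t 14.40 pos [0.4783 0.2424 0.1791] yaw -172.92 q7 0.06 F [-0.5 -0.8  6.3] grip 0.0288/61
  slide [ 0.0002 -0.0002  0.0011] rows 0.0 twist [0.0004 0.0013 0.0027] rows 0.0
```

{"method": "move_arm", "body": {
  "twist": [
    [0, 0, 0],
    [0, 0, 0],
    [0, 0, 0],
    [0, 0, 0],
    [0, 0, 0]
  ],
  "slide": [
    [0, 0, -0.03],
    [0, 0, -0.05],
    [-0.0157, -0.05, -0.04],
    [-0.0157, -0.05, 0],
    [-0.0157, -0.05, 0]
  ],
  "grip": [0.02, 0.02, 0.02, 0.02, 0.02]
}}

```text
t: 15.02
eef_pos: [0.5429, 0.1, 0.2969]
orientation: [-0.194, 3.134, -0.001]
contact_force: [0.4, -0.0, -0.3]
grip_width: 0.0287
finger_force: 60.3
```

{"method": "move_arm", "body": {
  "twist": [
    [0, 0, 0],
    [0, 0, 0],
    [0, 0, 0.176],
    [0, 0, 0.176],
    [0, 0, 0.176]
  ],
  "slide": [
    [-0.0157, -0.05, 0],
    [-0.0157, -0.05, 0],
    [0, 0, 0],
    [0, 0, 0],
    [0, 0, 0]
  ],
  "grip": [0.02, 0.02, 0.02, 0.02, 0.02]
}}

```text
t: 15.65
eef_pos: [0.5855, 0.006, 0.296]
orientation: [-0.64, -3.075, 0.0]
contact_force: [-1.0, -0.9, -2.2]
grip_width: 0.0287
finger_force: 60.3
```

{"method": "move_arm", "body": {
  "twist": [
    [0, 0, 0.176],
    [0, 0, 0.176],
    [0, 0, 0.176],
    [0, 0, 0.176],
    [0, 0, 0.176]
  ],
  "slide": [
    [0, 0, 0],
    [0, 0, 0],
    [0, 0, 0],
    [0, 0, 0],
    [0, 0, 0]
  ],
  "grip": [0.02, 0.02, 0.02, 0.02, 0.02]
}}

```text
t: 16.27
eef_pos: [0.5855, 0.0063, 0.2961]
orientation: [-1.888, -2.51, 0.0]
contact_force: [0.3, 0.3, -1.4]
grip_width: 0.0289
finger_force: 60.3
```

{"method": "move_arm", "body": {
  "twist": [
    [0, 0, 0.176],
    [0, 0, 0],
    [0, 0, 0],
    [0, 0, 0],
    [0, 0, 0]
  ],
  "slide": [
    [0, 0, 0],
    [0, 0, 0.03],
    [0, 0, 0.02],
    [0, 0, 0],
    [0, 0, 0]
  ],
  "grip": [0.02, 0.02, 0.02, 0.02, 0.02]
}}

```text
t: 16.9
eef_pos: [0.586, 0.0065, 0.2468]
orientation: [2.095, 2.34, 0.001]
contact_force: [-0.2, -1.0, -0.9]
grip_width: 0.0287
finger_force: 60.3
```

```bash
python3 - <<'E'
from h import *
go(.5874,.0035,.213,96.15)
s=manip.sense();im,d=get_image("wrist");P=cloud(d,cam("wrist",s));save("w6",im);np.savez("w6.npz",P=P,d=d)
X,Y=frames(P,d); k=np.percentile
for lo,hi in((-.1,-.09),(.05,.09)):
    b=(d>0)&(P[...,2]>.030)&(P[...,2]<.039)&(X>lo)&(X<hi)&(abs(Y)<.018); print("bar Y",lo,b.sum(),k(Y[b],[3,97])*1000)
m=(d>0)&(abs(Y)<.015)&(P[...,2]>.045)&(P[...,2]<.07); n=X[m&(X<-.1)&(X>-.14)];f=X[m&(X>.1)&(X<.14)]
print("jaws",[k(n,98) if len(n) else 0,k(f,2) if len(f) else 0])
chk(P,d,-.065,.02)
zt=s["eef_pos"][2]-.179+.024; m=(d>0)&(abs(X)<.03)&(abs(P[...,2]-zt)<.006)&(Y>-.02)&(Y<.08)
print("held",zt,m.sum(),k(X[m],[2,98])*1000,k(Y[m],[50,99.7])*1000,np.median(P[...,2][m]))
E
```

```text
t 16.90 pos [0.586  0.0065 0.2468] yaw 96.34 q7 -0.52 F [-0.2 -1.  -0.9] grip 0.0287/60
  slide [-0.0031  0.001   0.0338] rows 0.6 twist [ 0.001  -0.0002  0.0033] rows 0.0
bar Y -0.1 294 [-10.81833722   9.12288023]
bar Y 0.05 2765 [-9.43459472 11.25695765]
jaws [np.float64(-0.1143909387080756), np.float64(0.11396928466225063)]
t -0.065 n 22219 X [-82.6 -62.2 -43.4] Y [-124.7   34.5] z 0.0584 ((-63.404029846191406, -46.93019104003906), (41.22294616699219, 164.97174072265625), 0.20589442551136017)
   mid -62.94 at Y 18.0
   mid -62.85 at Y -79.0
held 0.09180977499465409 9495 [-13.91944413  14.60034831] [ 3.28090563 23.93354675] 0.09223745402218973
```

View pics/w6.png

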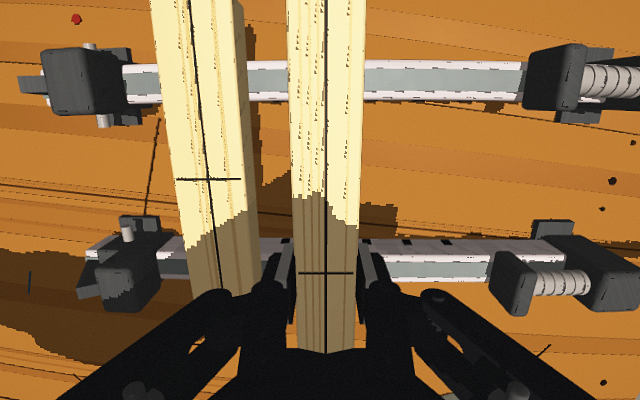

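```bash
python3 - <<'E'
from h import *
C=cam("wrist")
for px,z in(((326,272),.0922),((208,179),.058)):
    p=to_plane([px],C,z)[0]; print(p, np.array(frames(p[None],0)).ravel()*1000)
E
```

```text
[0.5876187  0.00882755 0.0922    ] [  1.00137694 -88.89131366]
[0.51959189 0.03841177 0.058     ] [-63.46451641 -52.18951967]
```

{"method": "move_arm", "body": {
  "twist": [
    [0, 0, 0.003],
    [0, 0, 0],
    [0, 0, 0],
    [0, 0, 0],
    [0, 0, 0]
  ],
  "slide": [
    [-0.0045, 0, 0.015],
    [0, 0, 0.01],
    [0, 0, 0.004],
    [0, 0, 0],
    [0, 0, 0]
  ],
  "grip": [0.02, 0.02, 0.02, 0.02, 0.02]
}}

```text
t: 17.58
eef_pos: [0.5864, 0.002, 0.2173]
orientation: [2.098, 2.338, 0.001]
contact_force: [-1.1, -0.1, -0.8]
grip_width: 0.0288
finger_force: 60.3
```

```bash
cat >> h.py <<'E'
def cross(im,C,px,z,w=14):
    "refine the dark cross line near px (row) by darkest row profile"
    g=cv2.cvtColor(im,cv2.COLOR_RGB2GRAY).astype(float); x,y=map(int,px)
    cols=[c for c in range(x-20,x+21) if abs(c-x)>5]
    prof=np.median(g[y-w:y+w+1,cols],axis=1); r=y-w+np.argmin(prof)
    p=to_plane([[px[0],r]],C,z)[0]; f=np.array(frames(p[None],0)).ravel()*1000; print("cross row",r,"X,Y",f.round(1)); return f
E
python3 - <<'E'
from h import *
go(.5874,.003,.213,96.15)
s=manip.sense();im,d=get_image("wrist");C=cam("wrist",s);P=cloud(d,C);save("w7",im);np.savez("w7.npz",P=P,d=d,im=im)
zt=.058+s["eef_pos"][2]-.213; print(zt)
cross(im,C,(326,272),zt)
q=to_px([[.5196,.0384,.058]],C)[0]; print(q); cross(im,C,q,.058)
X,Y=frames(P,d);k=np.percentile
for lo,hi in((.05,.09),):
  for y0 in(0,-.121):
    b=(d>0)&(P[...,2]>.030)&(P[...,2]<.039)&(X>lo)&(X<hi)&(abs(Y-y0)<.018); print("bar Y",y0,b.sum(),k(Y[b],[3,97])*1000)
E
```

```text
t 17.57 pos [0.5864 0.002  0.2173] yaw 96.17 q7 -0.54 F [-1.1 -0.1 -0.8] grip 0.0288/60
  slide [0.0009 0.0011 0.0043] rows 0.1 twist [ 0.0005 -0.0001  0.0004] rows 0.0
0.06231783895541829
cross row 273 X,Y [  0.6 -94. ]
[183.31527393 185.81015916]
cross row 185 X,Y [-63.4 -51.8]
bar Y 0 3970 [-9.55394585 10.97059654]
bar Y -0.121 1719 [-128.9772406  -110.68390492]
```

{"method": "move_arm", "body": {
  "twist": [
    [0, 0, 0],
    [0, 0, 0],
    [0, 0, 0],
    [0, 0, 0],
    [0, 0, 0]
  ],
  "slide": [
    [-0.0005, -0.0003, 0.002],
    [0, 0, 0.001],
    [0, 0, 0.001],
    [0, 0, 0.0005],
    [0, 0, 0]
  ],
  "grip": [0.02, 0.02, 0.02, 0.02, 0.02]
}}

```text
t: 18.25
eef_pos: [0.586, 0.0013, 0.2131]
orientation: [2.099, 2.337, -0.0]
contact_force: [-1.1, -0.7, 5.5]
grip_width: 0.0289
finger_force: 61.1
```

{"method": "move_arm", "body": {
  "twist": [
    [0, 0, 0],
    [0, 0, 0],
    [0, 0, 0],
    [0, 0, 0],
    [0, 0, 0]
  ],
  "slide": [
    [0, 0, 0.0004],
    [0, 0, 0.0003],
    [0, 0, 0],
    [0, 0, 0],
    [0, 0, 0]
  ],
  "grip": [0.02, 0.02, 0.02, 0.02, 0.02]
}}

```text
t: 18.88
eef_pos: [0.5859, 0.0014, 0.213]
orientation: [2.098, 2.337, -0.0]
contact_force: [-2.9, -0.6, 11.8]
grip_width: 0.0287
finger_force: 61.8
```

{"method": "move_arm", "body": {
  "twist": [
    [0, 0, 0],
    [0, 0, 0],
    [0, 0, 0],
    [0, 0, 0],
    [0, 0, 0]
  ],
  "slide": [
    [0, 0, -0.0008],
    [0, 0, 0],
    [0, 0, -0.02],
    [0, 0, -0.05],
    [0.02, 0, -0.06]
  ],
  "grip": [0.036, 0.044, 0.044, 0.044, 0.085]
}}

```text
t: 19.5
eef_pos: [0.5837, 0.019, 0.3421]
orientation: [-2.102, -2.333, 0.005]
contact_force: [1.5, -0.1, 1.4]
grip_width: 0.0608
finger_force: 0.0
```

```bash
cat >> h.py <<'E'
def survey(s,im,d):
    C=cam("wrist",s);P=cloud(d,C);X,Y=frames(P,d);k=np.percentile
    for y0 in(0,-.121):
      b=(d>0)&(P[...,2]>.030)&(P[...,2]<.039)&(X>.09)&(X<.11)&(abs(Y-y0)<.018); print("bar Y",y0,b.sum(),(k(Y[b],[3,97])*1000).round(1))
    m=(d>0)&(abs(Y)<.015)&(P[...,2]>.045)&(P[...,2]<.07); n=X[m&(X<-.1)&(X>-.14)];f=X[m&(X>.1)&(X<.14)]
    print("jaws",[k(n,98).round(4) if len(n) else 0,k(f,2).round(4) if len(f) else 0])
    return C,P
E
python3 - <<'E'
from h import *
s=manip.sense();im,d=get_image("wrist");save("w8",im);C,P=survey(s,im,d);np.savez("w8.npz",P=P,d=d,im=im)
chk(P,d,-.065,.02);chk(P,d,0,.015)
go(.493,.340,.30,182.6)
E
```

```text
bar Y 0 581 [-9.5 11.6]
bar Y -0.121 414 [-132.5 -111.6]
jaws [np.float64(-0.1146), np.float64(0.1143)]
t -0.065 n 9486 X [-82.4 -62.2 -43.4] Y [-140.    38.2] z 0.0584 ((-63.23319625854492, -51.717994689941406), (40.711116790771484, 181.13177490234375), 0.022033749148249626)
   mid -62.87 at Y 18.0
   mid -62.59 at Y -86.0
t 0 n 9640 X [-14.7  -0.   14.6] Y [-227.2   40.6] z 0.0585 ((-0.08065509796142578, -93.93522644042969), (269.8910827636719, 30.32018280029297), 89.88369750976562)
   mid -0.06 at Y 18.0
   mid -0.12 at Y -124.0
t 19.55 pos [0.5856 0.025  0.3507] yaw 96.28 q7 -0.46 F [0.7 4.  4.8] grip 0.0682/0
  slide [ 0.3231 -0.0581  0.0512] rows 5.4 twist [ 0.0122  0.0059 -1.5065] rows 8.1
```

View pics/w8.png

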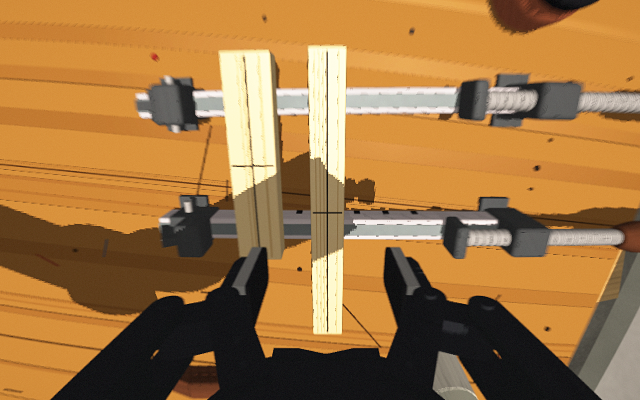

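{"method": "move_arm", "body": {
  "twist": [
    [0, 0, 0],
    [0, 0, 0],
    [0, 0, 0],
    [0, 0, 0],
    [0, 0, 0]
  ],
  "slide": [
    [0.054, -0.01, 0.008],
    [0.054, -0.01, 0.008],
    [0.054, -0.01, 0.008],
    [0.054, -0.01, 0.008],
    [0.054, -0.01, 0.008]
  ],
  "grip": [0.085, 0.085, 0.085, 0.085, 0.085]
}}

```text
t: 20.18
eef_pos: [0.5046, 0.2857, 0.3014]
orientation: [2.099, 2.338, 0.0]
contact_force: [-0.6, 0.3, -0.5]
grip_width: 0.0851
finger_force: 0.0
```

{"method": "move_arm", "body": {
  "twist": [
    [0, 0, 0],
    [0, 0, -0.18],
    [0, 0, -0.18],
    [0, 0, -0.18],
    [0, 0, -0.18]
  ],
  "slide": [
    [0.053, -0.008, 0.008],
    [0, 0, 0],
    [0, 0, 0],
    [0, 0, 0],
    [0, 0, 0]
  ],
  "grip": [0.085, 0.085, 0.085, 0.085, 0.085]
}}

```text
t: 20.8
eef_pos: [0.4915, 0.3359, 0.2935]
orientation: [-1.132, -2.93, 0.0]
contact_force: [0.7, -0.1, -0.4]
grip_width: 0.0849
finger_force: 0.0
```

{"method": "move_arm", "body": {
  "twist": [
    [0, 0, -0.18],
    [0, 0, -0.18],
    [0, 0, -0.18],
    [0, 0, -0.18],
    [0, 0, -0.066]
  ],
  "slide": [
    [0, 0, 0],
    [0, 0, 0],
    [0, 0, 0],
    [0, 0, 0],
    [0, 0, 0]
  ],
  "grip": [0.085, 0.085, 0.085, 0.085, 0.085]
}}

```text
t: 21.42
eef_pos: [0.4917, 0.3357, 0.2933]
orientation: [0.072, -3.14, -0.0]
contact_force: [-0.2, -0.2, 0.2]
grip_width: 0.085
finger_force: 0.0
```

{"method": "move_arm", "body": {
  "twist": [
    [0, 0, 0],
    [0, 0, 0],
    [0, 0, 0],
    [0, 0, 0],
    [0, 0, 0]
  ],
  "slide": [
    [0, 0, 0],
    [0, 0, 0],
    [0, 0, 0],
    [0, 0, 0],
    [0, 0, 0]
  ],
  "grip": [0.085, 0.085, 0.085, 0.085, 0.085]
}}

```text
t: 22.05
eef_pos: [0.4915, 0.3359, 0.294]
orientation: [-0.067, 3.141, -0.0]
contact_force: [-0.4, 0.0, -0.1]
grip_width: 0.085
finger_force: 0.0
```

```bash
python3 - <<'E'
from h import *
s=manip.sense();im,d=get_image("wrist");P=cloud(d,cam("wrist",s));save("w9",im)
c,w,h,a=rect_at(P,d,.494,.34,.018,.03,.25); rect_at(P,d,.49,.419,.024,.036,.25)
go(c[0]/1e3,c[1]/1e3,.178,a+180)
E
```

```text
rect [493.9 340.3] 224.8 40.4 ang 2.65 z 0.0245 12310
rect [487.1 419.9] 137.5 28.8 ang 1.07 z 0.0302 4907
t 22.10 pos [0.4916 0.3359 0.294 ] yaw -177.56 q7 0.19 F [0.1 0.3 0.3] grip 0.0850/0
  slide [-0.0025  0.0043  0.116 ] rows 1.9 twist [-0.0001  0.0002 -0.0036] rows 0.0
```

View pics/w9.png

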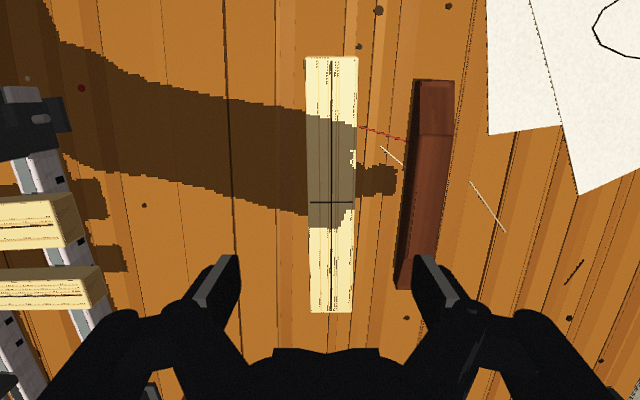

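{"method": "move_arm", "body": {
  "twist": [
    [0, 0, -0.0036],
    [0, 0, 0],
    [0, 0, 0],
    [0, 0, 0],
    [0, 0, 0]
  ],
  "slide": [
    [-0.0025, 0.0043, 0.03],
    [0, 0, 0.04],
    [0, 0, 0.03],
    [0, 0, 0.015],
    [0, 0, 0]
  ],
  "grip": [0.068, 0.068, 0.068, 0.068, 0.068]
}}

```text
t: 22.72
eef_pos: [0.4937, 0.3402, 0.1785]
orientation: [0.073, -3.14, 0.001]
contact_force: [1.3, 0.2, 0.1]
grip_width: 0.0679
finger_force: 0.0
```

{"method": "move_arm", "body": {
  "twist": [
    [0, 0, 0],
    [0, 0, 0],
    [0, 0, 0],
    [0, 0, 0],
    [0, 0, 0]
  ],
  "slide": [
    [0, 0, 0],
    [0, 0, 0],
    [0, 0, 0],
    [0, 0, 0],
    [0, 0, 0]
  ],
  "grip": [0.05, 0.03, 0.03, 0.03, 0.03]
}}

```text
t: 23.35
eef_pos: [0.4943, 0.3409, 0.1806]
orientation: [-0.073, 3.139, 0.003]
contact_force: [-0.5, -0.2, 6.4]
grip_width: 0.0387
finger_force: 62.3
```

```bash
python3 - <<'E'
from h import *
go(.4939,.3403,.178,182.65)
E
```

```text
t 23.35 pos [0.4943 0.3409 0.1806] yaw -177.35 q7 0.06 F [-0.5 -0.2  6.4] grip 0.0387/62
  slide [ 0.0004 -0.0006  0.0026] rows 0.0 twist [ 0.0018  0.0021 -0.    ] rows 0.0
```

{"method": "move_arm", "body": {
  "twist": [
    [0, 0, 0],
    [0, 0, 0],
    [0, 0, 0],
    [0, 0, 0],
    [0, 0, 0]
  ],
  "slide": [
    [0, 0, -0.03],
    [0, 0, -0.05],
    [-0.02, -0.045, -0.04],
    [-0.02, -0.045, 0],
    [-0.02, -0.045, 0]
  ],
  "grip": [0.03, 0.03, 0.03, 0.03, 0.03]
}}

```text
t: 23.98
eef_pos: [0.5605, 0.2073, 0.2995]
orientation: [-0.073, 3.139, 0.0]
contact_force: [1.3, -0.9, -1.2]
grip_width: 0.0385
finger_force: 61.5
```

{"method": "move_arm", "body": {
  "twist": [
    [0, 0, 0],
    [0, 0, 0],
    [0, 0, 0],
    [0, 0, 0],
    [0, 0, 0.168]
  ],
  "slide": [
    [-0.02, -0.045, 0],
    [-0.02, -0.045, 0],
    [-0.02, -0.045, 0],
    [-0.02, -0.045, 0],
    [0, 0, 0]
  ],
  "grip": [0.03, 0.03, 0.03, 0.03, 0.03]
}}

```text
t: 24.6
eef_pos: [0.6496, 0.0261, 0.2976]
orientation: [0.213, 3.134, -0.006]
contact_force: [0.4, 0.0, -0.6]
grip_width: 0.0384
finger_force: 61.5
```

{"method": "move_arm", "body": {
  "twist": [
    [0, 0, 0.168],
    [0, 0, 0.168],
    [0, 0, 0.168],
    [0, 0, 0.168],
    [0, 0, 0.168]
  ],
  "slide": [
    [0, 0, 0],
    [0, 0, 0],
    [0, 0, 0],
    [0, 0, 0],
    [0, 0, 0]
  ],
  "grip": [0.03, 0.03, 0.03, 0.03, 0.03]
}}

```text
t: 25.22
eef_pos: [0.6478, 0.0327, 0.2987]
orientation: [1.461, 2.781, 0.0]
contact_force: [-0.1, -0.7, -1.3]
grip_width: 0.0385
finger_force: 61.5
```

{"method": "move_arm", "body": {
  "twist": [
    [0, 0, 0.168],
    [0, 0, 0.168],
    [0, 0, 0.166],
    [0, 0, 0],
    [0, 0, 0]
  ],
  "slide": [
    [0, 0, 0],
    [0, 0, 0],
    [0, 0, 0],
    [0, 0, 0],
    [0, 0, 0]
  ],
  "grip": [0.03, 0.03, 0.03, 0.03, 0.03]
}}

```text
t: 25.85
eef_pos: [0.6479, 0.0328, 0.2986]
orientation: [2.096, 2.34, -0.0]
contact_force: [-0.0, -0.2, -0.7]
grip_width: 0.0387
finger_force: 61.5
```

```bash
python3 - <<'E'
from h import *
go(.6495,.0322,.219,96.15)
E
```

```text
t 25.85 pos [0.6479 0.0328 0.2986] yaw 96.30 q7 -0.44 F [-0.  -0.2 -0.7] grip 0.0387/61
  slide [-0.0007  0.0015  0.0796] rows 1.3 twist [0.     0.0001 0.0027] rows 0.0
```

{"method": "move_arm", "body": {
  "twist": [
    [0, 0, 0.0027],
    [0, 0, 0],
    [0, 0, 0],
    [0, 0, 0],
    [0, 0, 0]
  ],
  "slide": [
    [-0.0007, 0.0015, 0.025],
    [0, 0, 0.03],
    [0, 0, 0.018],
    [0, 0, 0.006],
    [0, 0, 0]
  ],
  "grip": [0.03, 0.03, 0.03, 0.03, 0.03]
}}

```text
t: 26.48
eef_pos: [0.6498, 0.0323, 0.2196]
orientation: [2.102, 2.335, 0.001]
contact_force: [0.9, 0.6, -0.6]
grip_width: 0.0386
finger_force: 61.5
```

```bash
python3 - <<'E'
from h import *
go(.6495,.0322,.2146,96.15)
s=manip.sense();im,d=get_image("wrist");C=cam("wrist",s);P=cloud(d,C);save("w10",im)
zt=.058+s["eef_pos"][2]-.2146
cross(im,C,(326,272),zt)
X,Y=frames(P,d)
for t in(-.0635,0): 
    p=np.array([.5771,.0971])+t*np.array([.9942,.1071])+(-.094 if t==0 else -.0517)*np.array([-.1071,.9942])
    q=to_px([[*p,.058]],C)[0]; print(q); 
    if 20<q[0]<620: cross(im,C,q,.058)
E
```

```text
t 26.48 pos [0.6498 0.0323 0.2196] yaw 96.01 q7 -0.50 F [ 0.9  0.6 -0.6] grip 0.0386/61
  slide [-0.0001 -0.0003  0.005 ] rows 0.1 twist [ 0.0004 -0.0002 -0.0025] rows 0.0
cross row 270 X,Y [ 66.9 -70. ]
[ 63.22488502 230.34976263]
cross row 231 X,Y [-63.6 -52. ]
[199.0681969  304.64193065]
cross row 315 X,Y [  -1.  -100.7]
```

View pics/w10.png

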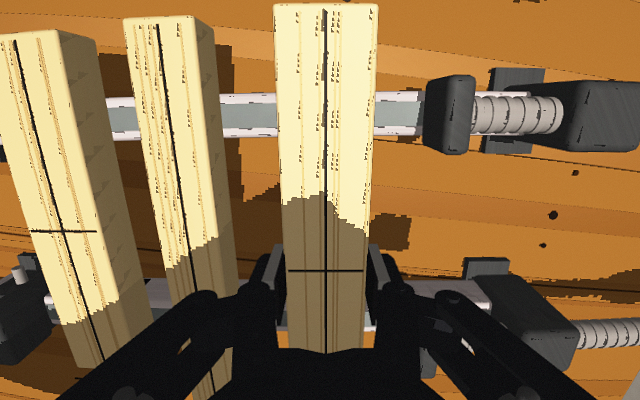

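{"method": "move_arm", "body": {
  "twist": [
    [0, 0, -0.0025],
    [0, 0, 0],
    [0, 0, 0],
    [0, 0, 0],
    [0, 0, 0]
  ],
  "slide": [
    [-0.002, -0.001, 0.002],
    [0, 0, 0.0015],
    [0, 0, 0.001],
    [0, 0, 0.0005],
    [0, 0, 0]
  ],
  "grip": [0.03, 0.03, 0.03, 0.03, 0.03]
}}

```text
t: 27.15
eef_pos: [0.6488, 0.0301, 0.2147]
orientation: [2.099, 2.337, -0.0]
contact_force: [-1.0, -0.2, 2.0]
grip_width: 0.0389
finger_force: 61.7
```

{"method": "move_arm", "body": {
  "twist": [
    [0, 0, 0],
    [0, 0, 0],
    [0, 0, 0],
    [0, 0, 0],
    [0, 0, 0]
  ],
  "slide": [
    [0, 0, 0.0004],
    [0, 0, 0.0003],
    [0, 0, 0],
    [0, 0, 0],
    [0, 0, 0]
  ],
  "grip": [0.03, 0.03, 0.03, 0.03, 0.03]
}}

```text
t: 27.78
eef_pos: [0.6488, 0.0302, 0.2146]
orientation: [2.099, 2.337, -0.0]
contact_force: [-2.5, -0.5, 8.0]
grip_width: 0.0384
finger_force: 62.5
```

{"method": "move_arm", "body": {
  "twist": [
    [0, 0, 0],
    [0, 0, 0],
    [0, 0, 0],
    [0, 0, 0],
    [0, 0, 0]
  ],
  "slide": [
    [0, 0, -0.0007],
    [0, 0, 0],
    [0, 0, -0.02],
    [0, 0, -0.05],
    [0, -0.03, -0.05]
  ],
  "grip": [0.046, 0.056, 0.056, 0.056, 0.085]
}}

```text
t: 28.4
eef_pos: [0.6201, 0.0273, 0.3369]
orientation: [2.099, 2.335, 0.006]
contact_force: [0.5, 0.3, 0.9]
grip_width: 0.0722
finger_force: 0.0
```

{"method": "move_arm", "body": {
  "twist": [
    [0, 0, 0],
    [0, 0, 0],
    [0, 0, 0],
    [0, 0, 0],
    [0, 0, 0]
  ],
  "slide": [
    [0.01, -0.05, -0.005],
    [0, -0.05, 0],
    [0, 0, 0],
    [0, 0, 0],
    [0, 0, 0]
  ],
  "grip": [0.085, 0.085, 0.085, 0.085, 0.085]
}}

```text
t: 29.02
eef_pos: [0.5199, 0.0264, 0.3399]
orientation: [2.099, 2.335, 0.004]
contact_force: [-0.0, 0.2, 0.5]
grip_width: 0.0849
finger_force: 0.0
```

```bash
python3 - <<'E'
from h import *
s=manip.sense();im,d=get_image("wrist");save("w11",im);C,P=survey(s,im,d)
chk(P,d,-.065,.02);chk(P,d,0,.015);chk(P,d,.066,.02)
go(.5197,.0389,.24,96.15)
E
```

```text
bar Y 0 288 [-8.9 12.3]
bar Y -0.121 204 [-132.4 -111.2]
jaws [np.float64(-0.1148), np.float64(0.114)]
t -0.065 n 9407 X [-83.  -63.5 -43.9] Y [-141.6   37.7] z 0.0585 ((-63.39748001098633, -52.16937255859375), (40.358299255371094, 180.35772705078125), 0.2515975832939148)
   mid -63.67 at Y 17.0
   mid -63.38 at Y -88.0
t 0 n 9448 X [-15.   -0.8  14.5] Y [-228.    40.1] z 0.0585 ((-0.03562450408935547, -94.54019165039062), (270.8013610839844, 31.24186897277832), 89.9218521118164)
   mid -0.2 at Y 18.0
   mid -0.45 at Y -124.0
t 0.066 n 9816 X [45.2 64.5 84.6] Y [-163.5   40.2] z 0.0586 ((65.39798736572266, -65.4681167602539), (41.50388717651367, 212.53797912597656), 0.17755287885665894)
   mid 64.75 at Y 18.0
   mid 64.67 at Y -91.0
t 29.07 pos [0.5197 0.0264 0.3397] yaw 96.09 q7 -0.55 F [-0.5 -0.4 -0.2] grip 0.0850/0
  slide [0.0124 0.0012 0.0997] rows 1.7 twist [ 0.0019 -0.0004 -0.001 ] rows 0.0
```

View pics/w11.png

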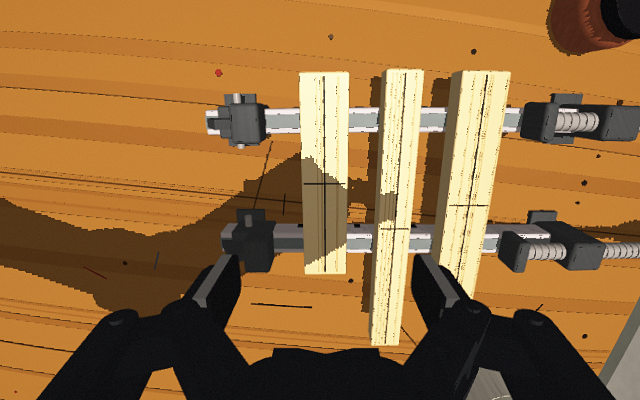

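{"method": "move_arm", "body": {
  "twist": [
    [0, 0, 0],
    [0, 0, 0],
    [0, 0, 0],
    [0, 0, 0],
    [0, 0, 0]
  ],
  "slide": [
    [0.012, 0.001, 0.04],
    [0, 0, 0.04],
    [0, 0, 0.03],
    [0, 0, 0.0165],
    [0, 0, 0]
  ],
  "grip": [0.058, 0.058, 0.058, 0.058, 0.058]
}}

```text
t: 29.7
eef_pos: [0.5185, 0.0385, 0.2116]
orientation: [-2.099, -2.337, 0.002]
contact_force: [0.3, -0.4, 0.1]
grip_width: 0.0585
finger_force: 0.0
```

{"method": "move_arm", "body": {
  "twist": [
    [0, 0, 0],
    [0, 0, 0],
    [0, 0, 0],
    [0, 0, 0],
    [0, 0, 0]
  ],
  "slide": [
    [0, 0, 0],
    [0, 0, 0],
    [0, 0, 0],
    [0, 0, 0],
    [0, 0, 0]
  ],
  "grip": [0.045, 0.03, 0.03, 0.03, 0.03]
}}

```text
t: 30.32
eef_pos: [0.5186, 0.0383, 0.2139]
orientation: [2.099, 2.336, 0.003]
contact_force: [-0.5, -0.5, 6.6]
grip_width: 0.0385
finger_force: 61.8
```

```bash
python3 - <<'E'
from h import *
go(.5197,.0389,.213,96.15)
E
```

```text
t 30.32 pos [0.5186 0.0383 0.2139] yaw 96.12 q7 -0.73 F [-0.5 -0.5  6.6] grip 0.0385/62
  slide [0.0005 0.0011 0.0009] rows 0.0 twist [ 0.0021 -0.0001 -0.0006] rows 0.0
```

{"method": "move_arm", "body": {
  "twist": [
    [0, 0, 0],
    [0, 0, 0],
    [0, 0, 0],
    [0, 0, 0],
    [0, 0, 0]
  ],
  "slide": [
    [0, 0, -0.004],
    [0, 0, 0],
    [0.0023, 0, 0],
    [0, 0, 0],
    [0, 0, 0]
  ],
  "grip": [0.03, 0.03, 0.03, 0.03, 0.03]
}}

```text
t: 30.95
eef_pos: [0.5179, 0.0405, 0.2168]
orientation: [-2.099, -2.337, 0.0]
contact_force: [0.5, -0.2, -1.4]
grip_width: 0.0389
finger_force: 60.9
```

{"method": "move_arm", "body": {
  "twist": [
    [0, 0, 0],
    [0, 0, 0],
    [0, 0, 0],
    [0, 0, 0],
    [0, 0, 0]
  ],
  "slide": [
    [0, 0, 0.0015],
    [0, 0, 0.001],
    [0, 0, 0.0005],
    [0, 0, 0],
    [0, 0, 0]
  ],
  "grip": [0.03, 0.03, 0.03, 0.03, 0.03]
}}

```text
t: 31.58
eef_pos: [0.5179, 0.0405, 0.2139]
orientation: [2.099, 2.337, -0.0]
contact_force: [-0.1, 0.2, -0.8]
grip_width: 0.0388
finger_force: 60.9
```

{"method": "move_arm", "body": {
  "twist": [
    [0, 0, 0],
    [0, 0, 0],
    [0, 0, 0],
    [0, 0, 0],
    [0, 0, 0]
  ],
  "slide": [
    [0, 0, 0.0005],
    [0, 0, 0.0003],
    [0, 0, 0],
    [0, 0, 0],
    [0, 0, 0]
  ],
  "grip": [0.03, 0.03, 0.03, 0.03, 0.03]
}}

```text
t: 32.2
eef_pos: [0.5178, 0.0405, 0.2139]
orientation: [2.099, 2.336, -0.0]
contact_force: [-1.9, -1.1, 7.7]
grip_width: 0.0385
finger_force: 62.1
```

{"method": "move_arm", "body": {
  "twist": [
    [0, 0, 0],
    [0, 0, 0],
    [0, 0, 0],
    [0, 0, 0],
    [0, 0, 0]
  ],
  "slide": [
    [0, 0, -0.0006],
    [0, 0, 0],
    [0, 0, -0.02],
    [0, 0, -0.05],
    [0, 0, -0.05]
  ],
  "grip": [0.046, 0.056, 0.056, 0.056, 0.085]
}}

```text
t: 32.83
eef_pos: [0.5178, 0.0404, 0.3347]
orientation: [-2.099, -2.336, 0.001]
contact_force: [-0.1, 0.3, -0.8]
grip_width: 0.0725
finger_force: 0.0
```

```bash
python3 - <<'E'
from h import *
go(.489,.420,.30,181)
s=manip.sense();im,d=get_image("wrist");save("w12",im);C,P=survey(s,im,d)
chk(P,d,-.065,.02);chk(P,d,0,.015)
E
```

```text
t 32.83 pos [0.5178 0.0404 0.3347] yaw 96.14 q7 -0.59 F [-0.1  0.3 -0.8] grip 0.0725/0
  slide [0.3805 0.012  0.0347] rows 6.3 twist [-9.0000e-04 -1.1000e-03 -1.4812e+00] rows 8.0
bar Y 0 280 [-9.6 11.8]
bar Y -0.121 215 [-132.  -111.4]
jaws [np.float64(-0.1152), np.float64(0.114)]
t -0.065 n 9330 X [-83.2 -63.6 -44.1] Y [-138.6   39.6] z 0.0585 ((-63.676849365234375, -50.06541442871094), (40.302024841308594, 179.65899658203125), 0.0996914803981781)
   mid -63.78 at Y 18.0
   mid -63.63 at Y -87.0
t 0 n 8604 X [-15.   -1.7  14.4] Y [-224.7   40.6] z 0.0585 ((-0.014985084533691406, -94.23991394042969), (270.20501708984375, 31.35013771057129), 89.8556900024414)
   mid -0.29 at Y 18.0
   mid -0.57 at Y -121.0
```

{"method": "move_arm", "body": {
  "twist": [
    [0, 0, 0],
    [0, 0, 0],
    [0, 0, 0],
    [0, 0, 0],
    [0, 0, 0]
  ],
  "slide": [
    [0.054, 0.0017, 0.005],
    [0.054, 0.0017, 0.005],
    [0.054, 0.0017, 0.005],
    [0.054, 0.0017, 0.005],
    [0.054, 0.0017, 0.005]
  ],
  "grip": [0.085, 0.085, 0.085, 0.085, 0.085]
}}

```text
t: 33.5
eef_pos: [0.4973, 0.3115, 0.3083]
orientation: [2.099, 2.337, -0.0]
contact_force: [1.6, 0.5, 0.2]
grip_width: 0.085
finger_force: 0.0
```

{"method": "move_arm", "body": {
  "twist": [
    [0, 0, 0],
    [0, 0, 0],
    [0, 0, -0.18],
    [0, 0, -0.18],
    [0, 0, -0.18]
  ],
  "slide": [
    [0.056, 0.0017, 0.005],
    [0.054, 0.0017, 0.005],
    [0, 0, 0],
    [0, 0, 0],
    [0, 0, 0]
  ],
  "grip": [0.085, 0.085, 0.085, 0.085, 0.085]
}}

```text
t: 34.12
eef_pos: [0.4891, 0.4196, 0.2981]
orientation: [1.391, 2.817, -0.001]
contact_force: [0.0, 0.1, 0.2]
grip_width: 0.0848
finger_force: 0.0
```

{"method": "move_arm", "body": {
  "twist": [
    [0, 0, -0.18],
    [0, 0, -0.18],
    [0, 0, -0.18],
    [0, 0, -0.18],
    [0, 0, -0.18]
  ],
  "slide": [
    [0, 0, 0],
    [0, 0, 0],
    [0, 0, 0],
    [0, 0, 0],
    [0, 0, 0]
  ],
  "grip": [0.085, 0.085, 0.085, 0.085, 0.085]
}}

```text
t: 34.75
eef_pos: [0.4893, 0.4194, 0.2982]
orientation: [-0.029, -3.141, 0.001]
contact_force: [0.4, 0.9, 1.1]
grip_width: 0.0854
finger_force: 0.0
```

{"method": "move_arm", "body": {
  "twist": [
    [0, 0, -0.041],
    [0, 0, 0],
    [0, 0, 0],
    [0, 0, 0],
    [0, 0, 0]
  ],
  "slide": [
    [0, 0, 0],
    [0, 0, 0],
    [0, 0, 0],
    [0, 0, 0],
    [0, 0, 0]
  ],
  "grip": [0.085, 0.085, 0.085, 0.085, 0.085]
}}

```text
t: 35.38
eef_pos: [0.4891, 0.4197, 0.2988]
orientation: [-0.026, 3.141, -0.0]
contact_force: [-0.3, 0.2, -0.7]
grip_width: 0.0848
finger_force: 0.0
```

```bash
python3 - <<'E'
from h import *
s=manip.sense();im,d=get_image("wrist");P=cloud(d,cam("wrist",s));save("w13",im)
rect_at(P,d,.489,.42,.0275,.036,.25);c,w,h,a=rect_at(P,d,.489,.42,.011,.036,.12)
go(c[0]/1e3,c[1]/1e3,.180,a+180)
E
```

```text
rect [489.3 420. ] 119.9 28.0 ang 0.7 z 0.0304 4326
rect [487. 420.] 189.6 28.1 ang 0.71 z 0.0297 6960
t 35.42 pos [0.4892 0.4197 0.2987] yaw -179.03 q7 0.15 F [-0.2 -0.1 -0.3] grip 0.0852/0
  slide [0.0021 0.0003 0.1187] rows 2.0 twist [-0.0001  0.0002  0.0044] rows 0.0
```

View pics/w13.png

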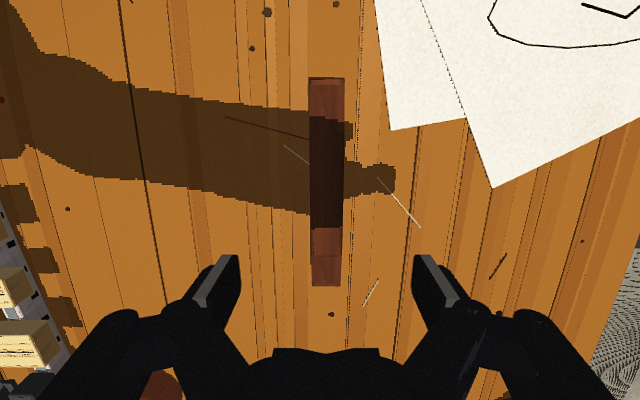

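{"method": "move_arm", "body": {
  "twist": [
    [0, 0, 0.004],
    [0, 0, 0],
    [0, 0, 0],
    [0, 0, 0],
    [0, 0, 0]
  ],
  "slide": [
    [0.002, 0, 0.04],
    [0, 0, 0.04],
    [0, 0, 0.03],
    [0, 0, 0.006],
    [0, 0, 0]
  ],
  "grip": [0.085, 0.085, 0.085, 0.085, 0.085]
}}

```text
t: 36.05
eef_pos: [0.4873, 0.4199, 0.1832]
orientation: [-0.02, 3.141, 0.001]
contact_force: [-0.1, 0.8, 0.2]
grip_width: 0.085
finger_force: 0.0
```

{"method": "move_arm", "body": {
  "twist": [
    [0, 0, 0],
    [0, 0, 0],
    [0, 0, 0],
    [0, 0, 0],
    [0, 0, 0]
  ],
  "slide": [
    [0, 0, 0],
    [0, 0, 0],
    [0, 0, 0],
    [0, 0, 0],
    [0, 0, 0]
  ],
  "grip": [0.06, 0.04, 0.02, 0.02, 0.02]
}}

```text
t: 36.67
eef_pos: [0.4874, 0.4199, 0.1835]
orientation: [-0.021, 3.141, 0.002]
contact_force: [0.2, -1.1, 5.2]
grip_width: 0.0266
finger_force: 60.9
```

```bash
python3 - <<'E'
from h import *
go(.487,.420,.183,180.7)
E
```

```text
t 36.67 pos [0.4874 0.4199 0.1835] yaw -179.25 q7 0.04 F [ 0.2 -1.1  5.2] grip 0.0266/61
  slide [0.0004 0.0001 0.0005] rows 0.0 twist [0.001  0.001  0.0009] rows 0.0
```

{"method": "move_arm", "body": {
  "twist": [
    [0, 0, 0],
    [0, 0, 0],
    [0, 0, 0],
    [0, 0, 0],
    [0, 0, 0]
  ],
  "slide": [
    [0, 0, -0.04],
    [0, 0, -0.05],
    [-0.0123, -0.0463, -0.03],
    [-0.0123, -0.0463, 0],
    [-0.0123, -0.0463, 0]
  ],
  "grip": [0.02, 0.02, 0.02, 0.02, 0.02]
}}

```text
t: 37.3
eef_pos: [0.5262, 0.2795, 0.3028]
orientation: [-0.021, 3.141, -0.001]
contact_force: [0.6, -0.3, -1.2]
grip_width: 0.0264
finger_force: 60.1
```

{"method": "move_arm", "body": {
  "twist": [
    [0, 0, 0],
    [0, 0, 0],
    [0, 0, 0],
    [0, 0, 0],
    [0, 0, -0.104]
  ],
  "slide": [
    [-0.0123, -0.0463, 0],
    [-0.0123, -0.0463, 0],
    [-0.0123, -0.0463, 0],
    [-0.0123, -0.0463, 0],
    [0, 0, 0]
  ],
  "grip": [0.02, 0.02, 0.02, 0.02, 0.02]
}}

```text
t: 37.92
eef_pos: [0.5787, 0.0907, 0.3014]
orientation: [0.174, -3.135, 0.009]
contact_force: [0.2, 0.8, -1.7]
grip_width: 0.0266
finger_force: 60.1
```

{"method": "move_arm", "body": {
  "twist": [
    [0, 0, 0],
    [0, 0, 0],
    [0, 0, 0],
    [0, 0, 0],
    [0, 0, 0]
  ],
  "slide": [
    [0, 0, 0],
    [0, 0, 0],
    [0, 0, 0],
    [0, 0, 0],
    [0, 0, 0]
  ],
  "grip": [0.02, 0.02, 0.02, 0.02, 0.02]
}}

```text
t: 38.55
eef_pos: [0.5775, 0.0969, 0.3028]
orientation: [-0.184, 3.136, -0.0]
contact_force: [-0.2, 0.4, -0.9]
grip_width: 0.0267
finger_force: 60.1
```

```bash
python3 - <<'E'
from h import *
go(.5775,.0971,.25,186.7)
E
```

```text
t 38.55 pos [0.5775 0.0969 0.3028] yaw -173.27 q7 0.66 F [-0.2  0.4 -0.9] grip 0.0267/60
  slide [-0.      0.0002  0.0528] rows 0.9 twist [-0.0002  0.0001  0.0005] rows 0.0
```

Lower to ~4 mm above and compare the caul with the bar.

{"method": "move_arm", "body": {
  "twist": [
    [0, 0, 0],
    [0, 0, 0],
    [0, 0, 0],
    [0, 0, 0],
    [0, 0, 0]
  ],
  "slide": [
    [0, 0, 0.025],
    [0, 0, 0.02],
    [0, 0, 0.01],
    [0, 0, 0.002],
    [0, 0, 0]
  ],
  "grip": [0.02, 0.02, 0.02, 0.02, 0.02]
}}

```text
t: 39.17
eef_pos: [0.5777, 0.0969, 0.2461]
orientation: [-0.184, 3.136, 0.001]
contact_force: [-0.5, -0.0, -1.8]
grip_width: 0.0269
finger_force: 60.1
```

```bash
cat >> h.py <<'E'
def caulchk(P,d,o,a):
    c,s=np.cos(np.radians(a)),np.sin(np.radians(a)); dx,dy=P[...,0]-o[0],P[...,1]-o[1]; X,Y=dx*c+dy*s,-dx*s+dy*c
    k=np.percentile; z=P[...,2]
    m=(d>0)&(abs(Y)<.03)&(abs(X)<.112)&(z>.069)&(z<.098)
    for lo,hi in((-.1,-.06),(-.055,-.02),(-.02,.02),(.02,.055),(.06,.1)):
        b=m&(X>lo)&(X<hi); 
        if b.sum()>50: print(" caul X",lo,hi,b.sum(),"Y",(k(Y[b],[2,98])*1000).round(1),"z",np.median(z[b]).round(4))
    print(" X ends",(k(X[m],[.2,99.8])*1000).round(1))
    for lo,hi in((-.16,-.12),(-.112,-.09),(-.043,-.018),(.016,.042),(.09,.11)):
        b=(d>0)&(z>.031)&(z<.038)&(X>lo)&(X<hi)&(abs(Y)<.016)
        if b.sum()>20: print(" bar X",lo,b.sum(),(k(Y[b],[3,97])*1000).round(1))
    m=(d>0)&(abs(Y)<.015)&(z>.045)&(z<.07); n=X[m&(X<-.1)&(X>-.14)];f=X[m&(X>.1)&(X<.14)]
    print(" jaws",[k(n,98).round(4) if len(n) else 0,k(f,2).round(4) if len(f) else 0])
E
python3 - <<'E'
from h import *
go(.5775,.0971,.2415,186.7)
s=manip.sense();im,d=get_image("wrist");P=cloud(d,cam("wrist",s));save("w14",im)
caulchk(P,d,(.5771,.0971),6.7)
E
```

```text
t 39.17 pos [0.5777 0.0969 0.2461] yaw -173.29 q7 0.59 F [-0.5 -0.  -1.8] grip 0.0269/60
  slide [0.0002 0.0003 0.0046] rows 0.1 twist [0.0003 0.0007 0.0002] rows 0.0
 caul X -0.1 -0.06 5601 Y [-13.8  12.9] z 0.083
 caul X -0.055 -0.02 5010 Y [-13.8  12.7] z 0.0929
 caul X -0.02 0.02 5331 Y [-24.5  23.5] z 0.0929
 caul X 0.02 0.055 2238 Y [-13.9  12.8] z 0.093
 X ends [-94.2  45.9]
 bar X -0.112 922 [-10.3  10.4]
 jaws [np.float64(-0.1148), 0]
```

View pics/w14.png

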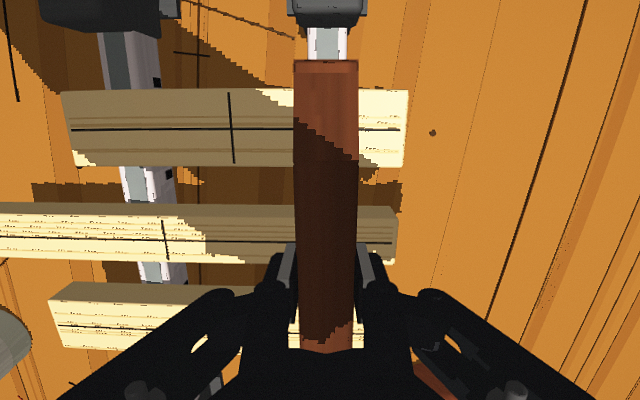

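{"method": "move_arm", "body": {
  "twist": [
    [0, 0, 0],
    [0, 0, 0],
    [0, 0, 0],
    [0, 0, 0],
    [0, 0, 0]
  ],
  "slide": [
    [0.0005, 0.0005, 0.002],
    [0, 0, 0.001],
    [0, 0, 0.001],
    [0, 0, 0.0005],
    [0, 0, 0]
  ],
  "grip": [0.02, 0.02, 0.02, 0.02, 0.02]
}}

```text
t: 39.85
eef_pos: [0.577, 0.0971, 0.2415]
orientation: [-0.184, 3.136, -0.0]
contact_force: [-1.2, -1.8, 3.7]
grip_width: 0.0265
finger_force: 60.6
```

{"method": "move_arm", "body": {
  "twist": [
    [0, 0, 0],
    [0, 0, 0],
    [0, 0, 0],
    [0, 0, 0],
    [0, 0, 0]
  ],
  "slide": [
    [0, 0, 0.0004],
    [0, 0, 0.0003],
    [0, 0, 0],
    [0, 0, 0],
    [0, 0, 0]
  ],
  "grip": [0.02, 0.02, 0.02, 0.02, 0.02]
}}

```text
t: 40.48
eef_pos: [0.5769, 0.0971, 0.2415]
orientation: [-0.184, 3.136, -0.001]
contact_force: [-1.9, -1.5, 8.8]
grip_width: 0.0269
finger_force: 61.4
```

{"method": "move_arm", "body": {
  "twist": [
    [0, 0, 0],
    [0, 0, 0],
    [0, 0, 0],
    [0, 0, 0],
    [0, 0, 0]
  ],
  "slide": [
    [0, 0, -0.0006],
    [0, 0, 0],
    [0, 0, -0.02],
    [0, 0, -0.05],
    [0, 0, -0.04]
  ],
  "grip": [0.035, 0.042, 0.042, 0.06, 0.085]
}}

```text
t: 41.1
eef_pos: [0.577, 0.0976, 0.354]
orientation: [-0.185, 3.135, 0.002]
contact_force: [0.8, -0.2, -0.5]
grip_width: 0.0761
finger_force: 0.0
```

```bash
python3 - <<'E'
from h import *
go(.4925,-.2626,.30,188.8)
s=manip.sense();im,d=get_image("wrist");P=cloud(d,cam("wrist",s));save("w15",im)
caulchk(P,d,(.5771,.0971),6.7)
E
```

```text
t 41.10 pos [0.577  0.0976 0.354 ] yaw -173.25 q7 0.72 F [ 0.8 -0.2 -0.5] grip 0.0761/0
  slide [ 0.1263 -0.3478  0.0534] rows 5.8 twist [ 0.0011  0.0017 -0.0358] rows 0.2
 caul X -0.1 -0.06 1685 Y [-13.9  13.3] z 0.0787
 caul X -0.055 -0.02 1551 Y [-13.9  12.9] z 0.0883
 caul X -0.02 0.02 1561 Y [-13.9  13.1] z 0.0885
 caul X 0.02 0.055 1139 Y [-13.7  13. ] z 0.0886
 caul X 0.06 0.1 759 Y [-13.6  12.9] z 0.0796
 X ends [-94.7  94. ]
 bar X -0.16 62 [-12.7  13.7]
 bar X -0.112 424 [-10.7  10.8]
 jaws [np.float64(-0.1147), np.float64(0.1138)]
```

{"method": "move_arm", "body": {
  "twist": [
    [0, 0, 0],
    [0, 0, 0],
    [0, 0, 0],
    [0, 0, 0],
    [0, 0, 0]
  ],
  "slide": [
    [0.018, -0.0496, 0],
    [0.018, -0.0496, 0],
    [0.018, -0.0496, 0],
    [0.018, -0.0496, 0],
    [0.018, -0.0496, 0]
  ],
  "grip": [0.085, 0.085, 0.085, 0.085, 0.085]
}}

```text
t: 41.78
eef_pos: [0.5162, -0.1612, 0.3522]
orientation: [-0.184, 3.135, -0.001]
contact_force: [0.4, 0.6, 0.0]
grip_width: 0.0852
finger_force: 0.0
```

{"method": "move_arm", "body": {
  "twist": [
    [0, 0, 0],
    [0, 0, 0],
    [0, 0, -0.037],
    [0, 0, 0],
    [0, 0, 0]
  ],
  "slide": [
    [0.018, -0.0496, 0],
    [0.018, -0.0496, 0],
    [0, 0, 0.04],
    [0, 0, 0],
    [0, 0, 0]
  ],
  "grip": [0.085, 0.085, 0.085, 0.085, 0.085]
}}

```text
t: 42.4
eef_pos: [0.4933, -0.2613, 0.3127]
orientation: [-0.244, 3.13, 0.0]
contact_force: [0.6, -0.1, -0.9]
grip_width: 0.0851
finger_force: 0.0
```

```bash
python3 - <<'E'
from h import *
s=manip.sense();im,d=get_image("wrist");P=cloud(d,cam("wrist",s));save("w16",im)
c,w,h,a=rect_at(P,d,.4925,-.2626,.011,.036,.14)
go(c[0]/1e3,c[1]/1e3,.183,a+180)
E
```

```text
rect [ 490.9 -263. ] 191.2 28.0 ang 8.76 z 0.0297 6380
t 42.45 pos [ 0.4934 -0.2613  0.313 ] yaw -171.07 q7 1.28 F [ 1.1 -0.4  0.2] grip 0.0852/0
  slide [ 0.0032 -0.0013  0.1299] rows 2.2 twist [-0.0005  0.0028  0.003 ] rows 0.0
```

{"method": "move_arm", "body": {
  "twist": [
    [0, 0, 0.003],
    [0, 0, 0],
    [0, 0, 0],
    [0, 0, 0],
    [0, 0, 0]
  ],
  "slide": [
    [0.003, -0.0013, 0.04],
    [0, 0, 0.045],
    [0, 0, 0.03],
    [0, 0, 0.0145],
    [0, 0, 0]
  ],
  "grip": [0.085, 0.085, 0.085, 0.085, 0.085]
}}

```text
t: 43.08
eef_pos: [0.4902, -0.2638, 0.1821]
orientation: [-0.238, 3.132, -0.0]
contact_force: [0.1, 0.0, 0.3]
grip_width: 0.0849
finger_force: 0.0
```

{"method": "move_arm", "body": {
  "twist": [
    [0, 0, 0],
    [0, 0, 0],
    [0, 0, 0],
    [0, 0, 0],
    [0, 0, 0]
  ],
  "slide": [
    [0, 0, 0],
    [0, 0, 0],
    [0, 0, 0],
    [0, 0, 0],
    [0, 0, 0]
  ],
  "grip": [0.06, 0.04, 0.02, 0.02, 0.02]
}}

```text
t: 43.7
eef_pos: [0.49, -0.2642, 0.1825]
orientation: [-0.237, 3.131, -0.001]
contact_force: [-1.1, 0.1, 6.4]
grip_width: 0.0265
finger_force: 61.4
```

```bash
python3 - <<'E'
from h import *
go(.4909,-.263,.183,188.76)
E
```

```text
t 43.70 pos [ 0.49   -0.2642  0.1825] yaw -171.34 q7 1.09 F [-1.1  0.1  6.4] grip 0.0265/61
  slide [-0.0011  0.0011 -0.0005] rows 0.0 twist [-0.0008  0.0011 -0.0018] rows 0.0
```

{"method": "move_arm", "body": {
  "twist": [
    [0, 0, 0],
    [0, 0, 0],
    [0, 0, 0],
    [0, 0, 0],
    [0, 0, 0]
  ],
  "slide": [
    [0, 0, -0.04],
    [0, 0, -0.05],
    [0, 0, -0.03],
    [-0.0268, 0.0446, 0],
    [-0.0268, 0.0446, 0]
  ],
  "grip": [0.02, 0.02, 0.02, 0.02, 0.02]
}}

```text
t: 44.32
eef_pos: [0.5294, -0.1678, 0.302]
orientation: [-0.233, 3.132, -0.001]
contact_force: [-0.0, 0.5, -0.5]
grip_width: 0.0268
finger_force: 60.5
```

{"method": "move_arm", "body": {
  "twist": [
    [0, 0, 0],
    [0, 0, 0],
    [0, 0, 0],
    [0, 0, 0.053],
    [0, 0, 0]
  ],
  "slide": [
    [-0.0268, 0.0446, 0],
    [-0.0268, 0.0446, 0],
    [-0.0268, 0.0446, 0],
    [0, 0, 0],
    [0, 0, 0]
  ],
  "grip": [0.02, 0.02, 0.02, 0.02, 0.02]
}}

```text
t: 44.95
eef_pos: [0.5884, -0.0233, 0.3013]
orientation: [0.156, -3.137, 0.001]
contact_force: [0.2, -0.4, -1.4]
grip_width: 0.0267
finger_force: 60.4
```

```bash
python3 - <<'E'
from h import *
go(.5890,-.0234,.2445,185.6)
E
```

```text
t 44.95 pos [ 0.5884 -0.0233  0.3013] yaw -174.29 q7 0.85 F [ 0.2 -0.4 -1.4] grip 0.0267/60
  slide [-0.0007 -0.0001  0.0568] rows 0.9 twist [-0.0008 -0.001   0.0019] rows 0.0
```

{"method": "move_arm", "body": {
  "twist": [
    [0, 0, 0.002],
    [0, 0, 0],
    [0, 0, 0],
    [0, 0, 0],
    [0, 0, 0]
  ],
  "slide": [
    [-0.0007, 0, 0.025],
    [0, 0, 0.02],
    [0, 0, 0.01],
    [0, 0, 0.0018],
    [0, 0, 0]
  ],
  "grip": [0.02, 0.02, 0.02, 0.02, 0.02]
}}

```text
t: 45.58
eef_pos: [0.5894, -0.0234, 0.2452]
orientation: [-0.151, 3.137, 0.0]
contact_force: [0.2, 0.7, -2.0]
grip_width: 0.027
finger_force: 60.4
```

```bash
python3 - <<'E'
from h import *
go(.5890,-.0234,.2405,185.6)
s=manip.sense();im,d=get_image("wrist");P=cloud(d,cam("wrist",s));save("w17",im)
caulchk(P,d,(.5901,-.0233),5.6)
E
```

```text
t 45.58 pos [ 0.5894 -0.0234  0.2452] yaw -174.49 q7 0.78 F [ 0.2  0.7 -2. ] grip 0.0270/60
  slide [0.0004 0.0001 0.0047] rows 0.1 twist [ 0.0002  0.0007 -0.0015] rows 0.0
 caul X -0.1 -0.06 5785 Y [-13.4  13.1] z 0.0833
 caul X -0.055 -0.02 5034 Y [-13.4  13. ] z 0.093
 caul X -0.02 0.02 5363 Y [-24.4  23.9] z 0.093
 caul X 0.02 0.055 2055 Y [-13.7  12.9] z 0.0931
 X ends [-95.3  43.5]
 bar X -0.112 876 [-10.8  10.1]
 jaws [np.float64(-0.1141), 0]
```

{"method": "move_arm", "body": {
  "twist": [
    [0, 0, 0],
    [0, 0, 0],
    [0, 0, 0],
    [0, 0, 0],
    [0, 0, 0]
  ],
  "slide": [
    [-0.0005, 0, 0.002],
    [0, 0, 0.001],
    [0, 0, 0.001],
    [0, 0, 0.0006],
    [0, 0, 0]
  ],
  "grip": [0.02, 0.02, 0.02, 0.02, 0.02]
}}

```text
t: 46.25
eef_pos: [0.5897, -0.0235, 0.2405]
orientation: [-0.151, 3.138, -0.0]
contact_force: [-1.2, -0.1, 2.6]
grip_width: 0.0269
finger_force: 60.8
```

{"method": "move_arm", "body": {
  "twist": [
    [0, 0, 0],
    [0, 0, 0],
    [0, 0, 0],
    [0, 0, 0],
    [0, 0, 0]
  ],
  "slide": [
    [0, 0, 0.0004],
    [0, 0, 0.0003],
    [0, 0, 0],
    [0, 0, 0],
    [0, 0, 0]
  ],
  "grip": [0.02, 0.02, 0.02, 0.02, 0.02]
}}

```text
t: 46.88
eef_pos: [0.5897, -0.0234, 0.2405]
orientation: [-0.151, 3.138, -0.001]
contact_force: [-2.5, -0.8, 8.3]
grip_width: 0.0266
finger_force: 61.7
```

Release, rise clear, and look.

{"method": "move_arm", "body": {
  "twist": [
    [0, 0, 0],
    [0, 0, 0],
    [0, 0, 0],
    [0, 0, 0],
    [0, 0, 0]
  ],
  "slide": [
    [0, 0, -0.0006],
    [0, 0, 0],
    [0, 0, -0.02],
    [0, 0, -0.05],
    [0, 0, -0.05]
  ],
  "grip": [0.035, 0.042, 0.042, 0.06, 0.085]
}}

```text
t: 47.5
eef_pos: [0.5897, -0.0232, 0.3625]
orientation: [-0.152, 3.138, 0.001]
contact_force: [0.9, -0.8, 0.1]
grip_width: 0.076
finger_force: 0.0
```

{"method": "move_arm", "body": {
  "twist": [
    [0, 0, 0],
    [0, 0, 0],
    [0, 0, 0],
    [0, 0, 0],
    [0, 0, 0]
  ],
  "slide": [
    [0.03, 0.02, -0.03],
    [0, 0, -0.02],
    [0, 0, 0],
    [0, 0, 0],
    [0, 0, 0]
  ],
  "grip": [0.085, 0.085, 0.085, 0.085, 0.085]
}}

```text
t: 48.12
eef_pos: [0.5581, -0.007, 0.4089]
orientation: [0.15, -3.136, 0.0]
contact_force: [0.9, -0.5, -0.7]
grip_width: 0.085
finger_force: 0.0
```

```bash
python3 - <<'E'
from h import *
s=manip.sense();im,d=get_image("wrist");P=cloud(d,cam("wrist",s));save("w18",im)
print(s["t"],s["eef_pos"])
caulchk(P,d,(.5901,-.0233),5.6);caulchk(P,d,(.5771,.0971),6.7)
X,Y=frames(P,d)
for t,h in((-.0635,.02),(0,.015),(.065,.02)):
    m=(d>0)&(abs(X-t)<h+.012)&(P[...,2]>.053)&(P[...,2]<.063); 
    for lo,hi in((.02,.05),(-.1,-.025)):
        b=m&(Y>lo)&(Y<hi); print(t,lo,"X",(np.percentile(X[b],[2,98])*1000).round(1),"Ymax",(np.percentile(Y[b],99.5)*1000).round(1),np.median(P[...,2][b]).round(4))
E
```

```text
48.125 [ 0.558075   -0.00701543  0.40886656]
 caul X -0.1 -0.06 1070 Y [-13.8  12.9] z 0.0785
 caul X -0.055 -0.02 988 Y [-13.8  13.5] z 0.0884
 caul X -0.02 0.02 982 Y [-13.8  13.2] z 0.0885
 caul X 0.02 0.055 751 Y [-13.7  12.9] z 0.0886
 caul X 0.06 0.1 532 Y [-13.8  13.4] z 0.0793
 X ends [-94.8  94.6]
 bar X -0.16 69 [-14.7  13.5]
 bar X -0.112 339 [-11.    9.9]
 jaws [np.float64(-0.1148), np.float64(0.1147)]
 caul X -0.1 -0.06 1119 Y [-14.7  12.9] z 0.0782
 caul X -0.055 -0.02 1079 Y [-14.2  12. ] z 0.0882
 caul X -0.02 0.02 1101 Y [-14.3  11.7] z 0.0884
 caul X 0.02 0.055 761 Y [-14.2  11.8] z 0.0883
 caul X 0.06 0.1 206 Y [-14.2  -5.8] z 0.077
 X ends [-94.7  92.7]
 bar X -0.16 65 [-14.  -4.]
 bar X -0.112 371 [-11.1   9.8]
 bar X -0.043 64 [-10.8  -7.5]
 bar X 0.016 44 [-10.6  -7.5]
 bar X 0.09 21 [-10.6  -7.9]
 jaws [np.float64(-0.1151), np.float64(0.1142)]
-0.0635 0.02 X [-82.8 -44.5] Ymax 39.9 0.0584
-0.0635 -0.1 X [-83.2 -44.4] Ymax -25.3 0.0585
0 0.02 X [-14.6  14.6] Ymax 40.4 0.0586
0 -0.1 X [-14.8  14.4] Ymax -25.5 0.0586
0.065 0.02 X [45.5 79.3] Ymax 40.0 0.0583
0.065 -0.1 X [45.7 84.3] Ymax -25.3 0.0587
```

View pics/w18.png

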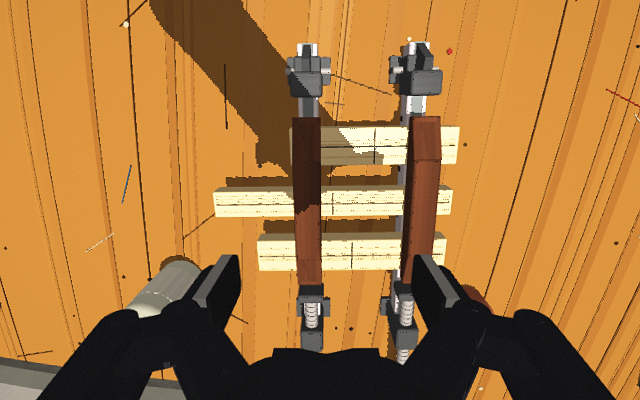

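The picture shows both cauls, at (307,200) and (422,200), lying over the bars and bridging the three sticks. The left ends are level at about 40 mm, so I'm handing the job in.

```bash
python3 -c "
from plant import manip
print(manip.finish_job())"
```

```text
the job is handed in; nothing more can be done
None
```

The paddle blank is laid up dry and handed in at about 48 s: the last wrist-camera check shows all three sticks square on both bars with their left ends level at about 40 mm, and each caul centred over its bar to within about 1 mm.

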